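# Pack the seventh oil bottle into the round rack and shut its keeper bar

### The job

Six of the seven small white oil bottles stand spread out in the round bottle rack: push them up together to make room, and lower the seventh, which stands on the bench, into the rack so that all seven stand upright on its floor in one close cluster, one in the middle and six round it. Then swing the rack's keeper bar fully shut over the caps, into its catch. Do not let the seventh bottle fall, and leave the other things on the bench where they are.

Things in the scene. Friction and masses are not known exactly. Their poses are not given: they have to be found in the camera images.
- rack: round grey steel bottle rack, fixed to the bench. Tub 125 mm inside diameter: seven 40 mm bottles fit only as one in the middle and six round it. Inner floor 3 mm above the bench; wall 48 mm high, 2 mm thick; base plate 200 (x) by 150 mm (y). Origin: on the tub's axis at bench level, z up. Keeper pivot post 76 mm along its +x, catch post 76 mm along its -x (115 mm high).
- keeper (a joint): keeper bar, flat, 14 mm wide, 161 mm long from its upright pivot, underside 104, top 110 mm above the bench, 6 mm over the caps. 0: shut across the tub's middle along the rack's -x, end in the catch, at a hard stop; grows as it swings out, clockwise from above: pi/2 points along the rack's +y; at most 2.1 rad. Stiff (0.1 N m), stays where left; push it shut.
- keeper_pivot (a point): the keeper bar's pivot axis on top of its post, at mid-thickness of the bar, 107 mm above the bench.
- keeper_knob (a point): centre of the upright black knob on the keeper bar, 18 mm in diameter, from 110 to 132 mm above the bench, 134 mm from the pivot axis; it can be pushed sideways or pinched.
- oil1_mid (a point): white oil bottle, 95 mm high, 75 g, upright: 40 mm in diameter up to 56 mm, sloping shoulder to 64 mm, then a straight black cap 20 mm in diameter; foot chamfered 3 mm. Point: its centre, 47.5 mm above its underside, z along it. One of six loose in the rack (one in the middle, five round it), so spread that no gap takes another; it slides on the floor when pushed.
- oil2_mid (a point): white oil bottle, 95 mm high, 75 g, upright: 40 mm in diameter up to 56 mm, sloping shoulder to 64 mm, then a straight black cap 20 mm in diameter; foot chamfered 3 mm. Point: its centre, 47.5 mm above its underside, z along it. One of six loose in the rack (one in the middle, five round it), so spread that no gap takes another; it slides on the floor when pushed.
- oil3_mid (a point): white oil bottle, 95 mm high, 75 g, upright: 40 mm in diameter up to 56 mm, sloping shoulder to 64 mm, then a straight black cap 20 mm in diameter; foot chamfered 3 mm. Point: its centre, 47.5 mm above its underside, z along it. One of six loose in the rack (one in the middle, five round it), so spread that no gap takes another; it slides on the floor when pushed.
- oil4_mid (a point): white oil bottle, 95 mm high, 75 g, upright: 40 mm in diameter up to 56 mm, sloping shoulder to 64 mm, then a straight black cap 20 mm in diameter; foot chamfered 3 mm. Point: its centre, 47.5 mm above its underside, z along it. One of six loose in the rack (one in the middle, five round it), so spread that no gap takes another; it slides on the floor when pushed.
- oil5_mid (a point): white oil bottle, 95 mm high, 75 g, upright: 40 mm in diameter up to 56 mm, sloping shoulder to 64 mm, then a straight black cap 20 mm in diameter; foot chamfered 3 mm. Point: its centre, 47.5 mm above its underside, z along it. One of six loose in the rack (one in the middle, five round it), so spread that no gap takes another; it slides on the floor when pushed.
- oil6_mid (a point): white oil bottle, 95 mm high, 75 g, upright: 40 mm in diameter up to 56 mm, sloping shoulder to 64 mm, then a straight black cap 20 mm in diameter; foot chamfered 3 mm. Point: its centre, 47.5 mm above its underside, z along it. One of six loose in the rack (one in the middle, five round it), so spread that no gap takes another; it slides on the floor when pushed.
- oil7_mid (a point): white oil bottle, 95 mm high, 75 g, upright: 40 mm in diameter up to 56 mm, sloping shoulder to 64 mm, then a straight black cap 20 mm in diameter; foot chamfered 3 mm. Point: its centre, 47.5 mm above its underside, z along it. The seventh, standing on the bench to the right, near an amber bottle and a jar.
- lacquer: taller amber glass bottle with a label, 54 mm in diameter, 145 mm high, standing on the bench near the seventh oil bottle; a bystander. Origin: centre of its underside.
- grease: squat white jar with a metal lid, 60 mm in diameter, 55 mm high, near the seventh oil bottle; a bystander. Origin: centre of its underside.
- mallet: hammer 240 mm long lying on the left of the bench; a bystander. Origin about its middle.
- driver: screwdriver 190 mm long lying on the left of the bench; a bystander. Origin about its middle.
- mouthpiece1: brass mouthpiece 85 mm high standing on its cup (27 mm in diameter) beyond the rack; a bystander. Origin: centre of its underside.
- mouthpiece2: a second such mouthpiece beyond the rack; a bystander.
- ferrule: short upright brass tube, 44 mm in diameter, 60 mm high, beyond the rack; a bystander. Origin: centre of its underside.

How it is judged:
By the outcome, as a careful person would: the job done as asked, in the order asked, and still so for the second after the job is handed in, with the robot touching nothing.
It also fails if it takes over 64 s, if anything falls off the work surface, if the arm or the gripper's body presses on something with over 40 N, if the wrist force passes 120 N, or if a joint passes its speed limit or range.

### The arm

A 6-joint arm with a two-finger parallel gripper is mounted at the origin on the work surface. World frame = base frame: x ahead of the robot, y to its left, z up, the work surface at z = 0. Lengths are in m, angles in rad, forces in N, time in s.
With the tool pointing down it reaches from about 0.3 to 0.775 m from the base axis. Payload 14.6 kg.
Tool frame: the origin (TCP) lies midway between the tips of the shut fingers; the grasp point (between the pads) lies 19 mm behind it (grasp_offset is the distance from the TCP to the grasp point, in m); z points along the fingers, y is the line along which they close (so a half turn about z gives the same grasp; the last joint's range is limited). The gripper opens to 94 mm and grips with 3 to 60 N. Pads are 16 mm wide; open, the fingers measure 119 mm over their backs; the gripper's body (75 mm by 177 mm) begins 78 mm behind the grasp point.
Start: joints at [-1.343, 0.3, 1.521, -0, 1.321, -0.067], TCP at [0.16, -0.526, 0.17] pointing down, gripper open.
Joint ranges: [-3.03, 3.03], [-0.79, 2.21], [0.23, 2.52], [-1.04, 4.18], [0, 3.07], [-2.55, 2.55]. Speed limits (rad/s): [2.22, 2.22, 2.57, 3.14, 3.14, 3.14].

### API

Orientations are given as [roll, pitch, yaw] about the fixed x, y, z axes, in that order (R = Rz(yaw) Ry(pitch) Rx(roll)).
In Python, from station import * gives the robot as it stands. The module is installed in compiled form; this text tells all that it offers.
- The arm moves only by the tool send_rows, never from a script. Its argument "rows" is a list of rows, each an object of numbers: "dx", "dy", "dz": the shift along the tool's x, y, z in mm; "roll": the turn about the tool's z in degrees; "jaw": the closure, from -1 (fully open) to 1 (shut). In form: [{"dx": .., "dy": .., "dz": .., "roll": .., "jaw": ..}, ...]. A call has 1 to 12 rows; each row shifts and turns the commanded pose from where the row before left it, along the tool's axes as they then stand; what a row does not reach is not made up. A row lasts 1/12 s, in which the tool goes at most 41.7 mm and 7.16 degrees, less where a joint would pass 70% of its speed; a pose out of reach is approached as far as the arm can. A call is refused whole if a number of a shift passes 41.7 or a number of a turn 7.16, either way. A call with a gripper value outside its range is refused whole. The fingers move at their own pace and stop on an object; "force" is the grip in N (left out, the last holds). Time passes only in rows, so rows that do not move let the fingers close. It gives the time, the measured TCP pose, the force, the opening and the grip force at its end, in the units of the state.
- get_obs(): the state, without advancing time (a new reading comes with each control period).
- camera(name): name is "scene" or "top" or "wrist"; returns a dict with "frame" (384x512x3 uint8, red, green, blue), "z_map" (384x512 float32, m along the optical axis (not along the pixel's ray), 0 where there is no reading), "camera_matrix" (3x3 intrinsics, pixels), "D" ([k1, k2, p1, p2, k3] as OpenCV has them; the pictures are not rectified), "rvec" (rotation vector, rad) and "tvec" (3), from world to camera coordinates, as OpenCV has them. Camera axes: x right, y down, z forward; pixel columns grow to the right and rows downward; lengths in m; the calibration is good to about 2 mm. A picture is of the moment at which its call begins.
- hand_in(): hands the job in; it is judged then, once.
The state is a dict: "time_s": time; "qpos": joint angles; "joint_vel": joint speeds; "tau": joint torques, N m; "ee_pos": TCP position; "eef_rot": TCP orientation; "force": force on the tool from outside, world axes, zero at the start; "moment": the same for the moment, N m; "grip_width": finger opening in m; "grip_force": force on a finger pad.
Only numpy, scipy, OpenCV 4.12 (cv2) and the standard library are available. Lean on these libraries where they do the work, as an engineer would, in place of code of your own. Each camera call takes 0.05 s, during which the arm holds its last target. There are 200 camera calls.

## Working session

There is one attempt and no reset: what is moved stays moved. The work goes in short steps, Python scripts to look and compute and a tool call to move; the robot and the scene stay as the last step left them, time stands still between calls to the robot, and variables do not carry over. Pictures are saved under pics/ and viewed, at most 10 in all, crops included, and the job is handed in when it is done.

Besides the shell and the picture viewer there is one more tool, called after "Request:" as a command line: name --argument value ..., lists and objects as JSON in quotes. send_rows: Moves the arm, as the interface text tells. Its arguments: {"type":"object","properties":{"rows":{"type":"array"},"force":{"type":"number"}},"required":["rows"]}

```bash
mkdir -p pics
cat > h.py <<'E'
from station import *
import numpy as np, cv2
def save(c,n): cv2.imwrite('pics/'+n,cv2.cvtColor(c['frame'],cv2.COLOR_RGB2BGR))
def ray(c,uv,z):
    uv=np.asarray(uv,float).reshape(-1,1,2)
    p=cv2.undistortPoints(uv,c['camera_matrix'],np.array(c['D'])).reshape(-1,2)
    R=cv2.Rodrigues(np.array(c['rvec']))[0]; t=np.array(c['tvec']).ravel()
    o=-R.T@t; d=np.c_[p,np.ones(len(p))]@R
    return o+d*((z-o[2])/d[:,2])[:,None]
def cloud(c):
    z=c['z_map']; h,w=z.shape
    u,v=np.meshgrid(np.arange(w),np.arange(h))
    p=cv2.undistortPoints(np.stack([u,v],-1).reshape(-1,1,2).astype(float),c['camera_matrix'],np.array(c['D'])).reshape(-1,2)
    R=cv2.Rodrigues(np.array(c['rvec']))[0]; t=np.array(c['tvec']).ravel()
    P=np.c_[p,np.ones(len(p))]*z.reshape(-1,1)
    return ((P-t)@R).reshape(h,w,3)
E
python3 - <<'E'
from h import *
o=get_obs(); print({k:np.round(v,3) for k,v in o.items()})
a=camera('top'); save(a,'top.png'); b=camera('scene'); save(b,'scene.png')
for c in(a,b):
    R=cv2.Rodrigues(np.array(c['rvec']))[0]; print(-R.T@np.array(c['tvec']).ravel(), c['camera_matrix'][0][0])
E
```

```text
{'time_s': np.float64(0.0), 'qpos': array([-1.343,  0.3  ,  1.522, -0.   ,  1.321, -0.067]), 'joint_vel': array([ 0.001,  0.   , -0.001,  0.   , -0.   , -0.001]), 'tau': array([ 3.0000e-03, -5.3180e+01, -3.5273e+01,  7.1000e-02,  2.4000e-02,
       -0.0000e+00]), 'ee_pos': array([ 0.16 , -0.526,  0.169]), 'eef_rot': array([-3.14 , -0.   ,  0.295]), 'force': array([-1.458, -0.259, -0.331]), 'moment': array([-0.014, -0.03 ,  0.014]), 'grip_force': np.float64(0.0), 'grip_width': np.float64(0.094)}
[0.36100926 0.00958992 1.20437119] 493.49593822802234
[ 1.28080965 -0.30456938  0.63273057] 391.19179308599064
```

```bash
python3 -c "
import cv2,numpy as np
a=cv2.imread('pics/top.png');b=cv2.imread('pics/scene.png')
cv2.imwrite('pics/a.png',cv2.resize(a,(800,600)));cv2.imwrite('pics/b.png',cv2.resize(b,(800,600)))"
```

```text
(no output)
```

View pics/a.png

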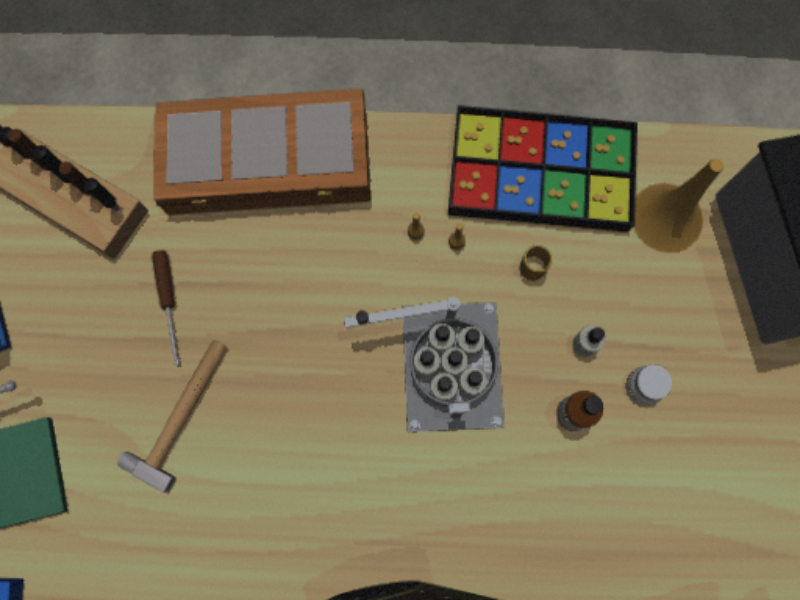

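View pics/b.png

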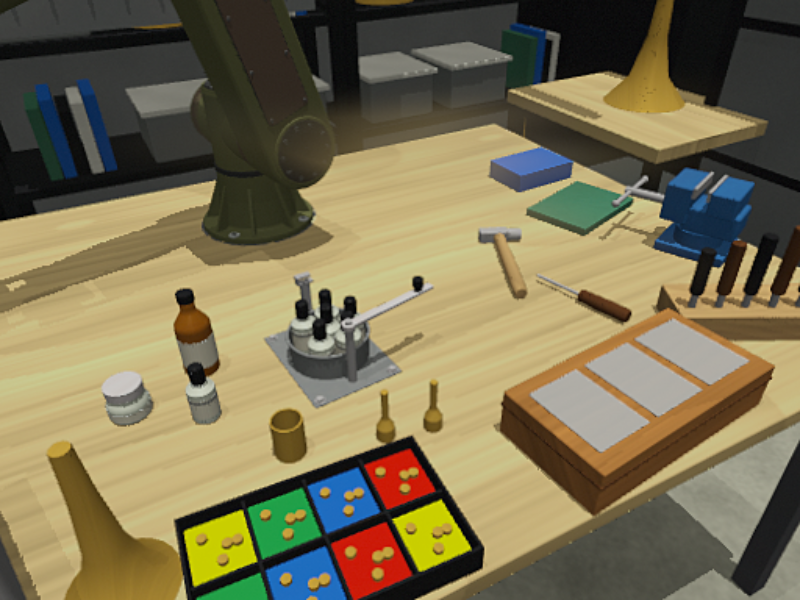

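The top view shows the rack tub around (455,362) in the 800×600 picture, the six caps at about (443,333), (472,337), (428,357), (455,358), (445,380) and (475,377), and the gap on the right. The knob is at (362,317), and oil7's cap is at (597,335), with the amber bottle at (582,410) and the jar at (650,385). In the scene view the keeper is open towards world +y.

```bash
cat > m.py <<'E'
from h import *
def caps(c,zc=0.098,n=14):
    P=cloud(c); g=c['frame'].max(2)
    m=((P[...,2]>zc-.012)&(P[...,2]<zc+.04)&(g<75)&(P[...,0]>.25)&(P[...,0]<.65)&(P[...,1]<.2)).astype(np.uint8)
    k,l,s,ce=cv2.connectedComponentsWithStats(m)
    out=[]
    for i in range(1,k):
        if s[i,4]>15:
            q=P[l==i]; out.append((ce[i],s[i,4],np.median(q[:,2]),ray(c,ce[i],zc)[0][:2],np.median(q,0)[:2]))
    return out
if __name__=='__main__':
    for nm in('top','scene'):
        c=camera(nm); print(nm)
        for r in caps(c): print(np.round(r[0]*1.5625),r[1],round(float(r[2]),4),np.round(r[3],4),np.round(r[4],4))
        P=cloud(c); print('bench z',np.median(P[200:300,60:200,2]) if nm=='top' else '')
        if nm=='top':
            # tub rim: points z .044-.056 
            rx=(P[...,2]>.04)&(P[...,2]<.056)&(abs(P[...,0]-.43)<.2)&(abs(P[...,1]+.08)<.09)
            m=rx.astype(np.uint8); q=P[rx][:,:2]
            # fit circle by RANSAC w radius ~63.5mm
            best=None;rng=np.random.default_rng(0)
            for _ in range(3000):
                a=q[rng.choice(len(q),3,False)]
                A=2*(a[1:]-a[0]); 
                if abs(np.linalg.det(A))<1e-6: continue
                ce=np.linalg.solve(A,(a[1:]**2).sum(1)-(a[0]**2).sum())
                r=np.linalg.norm(a[0]-ce)
                if abs(r-.0635)>.003: continue
                n=(abs(np.linalg.norm(q-ce,axis=1)-.0635)<.0015).sum()
                if best is None or n>best[0]: best=(n,ce,r)
            print('rim',best,len(q))
            # posts/bar
            bz=(P[...,2]>.100)&(P[...,2]<.118)&(abs(P[...,0]-.42)<.15)&(abs(P[...,1])<.16)&(c['frame'].min(2)>90)
            k,l,s,ce=cv2.connectedComponentsWithStats(bz.astype(np.uint8))
            for i in range(1,k):
                if s[i,4]>8:
                    q=P[l==i]; print('bar/post',np.round(ce[i]*1.5625),s[i,4],np.round(q.mean(0),4),np.round(q.min(0),3),np.round(q.max(0),3)); print(cv2.fitLine(q[:,:2].astype(np.float32),cv2.DIST_L2,0,.01,.01).ravel())
            for nm2,lo,hi in(('amber',.1,.16),('low',.045,.065)):
                mm=(P[...,2]>lo)&(P[...,2]<hi)&(P[...,1]<-.2)&(P[...,1]>-.5)&(P[...,0]>.2)&(P[...,0]<.5)
                k,l,s,ce=cv2.connectedComponentsWithStats(mm.astype(np.uint8))
                for i in range(1,k):
                    if s[i,4]>25: q=P[l==i]; print(nm2,s[i,4],np.round(q.mean(0),4),np.round(q.min(0),3),np.round(q.max(0),3))
E
python3 m.py
```

```text
top
[780. 313.] 347 0.1129 [ 0.6203 -0.5356] [ 0.6171 -0.5279]
[362. 317.] 52 0.1305 [0.5926 0.0899] [0.5857 0.088 ]
[442. 332.] 57 0.0974 [ 0.5746 -0.0288] [ 0.5745 -0.029 ]
[472. 335.] 58 0.0971 [ 0.5718 -0.0731] [ 0.5718 -0.0729]
[597. 334.] 61 0.0939 [ 0.5801 -0.2558] [ 0.5813 -0.2567]
[426. 357.] 59 0.0971 [ 0.5372 -0.0072] [ 0.5375 -0.0072]
[455. 357.] 58 0.0975 [ 0.5388 -0.0487] [ 0.5391 -0.0483]
[475. 377.] 58 0.0974 [ 0.5097 -0.0778] [ 0.5103 -0.0781]
[444. 383.] 59 0.0976 [ 0.5004 -0.0343] [ 0.5002 -0.0352]
[580. 411.] 276 0.0996 [ 0.4659 -0.2297] [ 0.4629 -0.227 ]
bench z -0.00014465775937093638
rim (np.int64(204), array([ 0.54069098, -0.04896623]), np.float64(0.0649539464007958)) 432
bar/post [460. 407.] 75 [ 0.4646 -0.056   0.1124] [ 0.459 -0.069  0.101] [ 0.471 -0.041  0.118]
[ 0.01591206 -0.9998734   0.4645782  -0.05599064]
amber 265 [ 0.4697 -0.2338  0.1243] [ 0.45  -0.256  0.1  ] [ 0.493 -0.218  0.149]
low 41 [ 0.4619 -0.2182  0.0565] [ 0.444 -0.237  0.046] [ 0.493 -0.21   0.065]
low 51 [ 0.4965 -0.3517  0.0539] [ 0.492 -0.37   0.045] [ 0.5   -0.335  0.059]
scene
[417. 283.] 52 0.1263 [0.5542 0.1051] [0.5921 0.0837]
[324. 294.] 44 0.0957 [ 0.5116 -0.0393] [ 0.5075 -0.0375]
[185. 302.] 34 0.1332 [ 0.4249 -0.2363] [ 0.4812 -0.2412]
[301. 305.] 58 0.095 [ 0.5208 -0.0804] [ 0.5167 -0.0791]
[349. 301.] 46 0.0956 [ 0.5488 -0.0122] [ 0.545  -0.0105]
[325. 308.] 54 0.0965 [ 0.5482 -0.0524] [ 0.5449 -0.0508]
[346. 315.] 39 0.0976 [ 0.579  -0.0308] [ 0.5776 -0.0303]
[319. 324.] 60 0.0964 [ 0.5811 -0.0756] [ 0.5789 -0.075 ]
[349. 335.] 21 0.0941 [ 0.6263 -0.0475] [ 0.6209 -0.0457]
[194. 368.] 65 0.0931 [ 0.5929 -0.2599] [ 0.5863 -0.2593]
bench z
```

Request:
send_rows --rows '[{"dz": -3,"roll": -7,"jaw": 1},{"dz": -3,"roll": -7,"jaw": 1},{"dz": -3,"roll": -7,"jaw": 1},{"dz": -3,"roll": -7,"jaw": 1},{"dz": -3,"roll": -7,"jaw": 1},{"dz": -3,"roll": -7,"jaw": 1},{"dz": -3,"roll": -7,"jaw": 1},{"dz": -3,"roll": -7,"jaw": 1},{"dz": -3,"roll": -7,"jaw": 1},{"dz": -3,"roll": -7,"jaw": 1},{"roll": -6.6,"jaw": 1},{"jaw": 1}]' --force 15

```text
invalid input at $.rows[0]: expected keys dx, dy, dz, roll, jaw
```

```bash
cat > d.py <<'E'
from h import *
import sys
from scipy.spatial.transform import Rotation as Ro
def go(x,y,z=None):
    o=get_obs(); R=Ro.from_euler('xyz',o['eef_rot']).as_matrix(); p=np.array(o['ee_pos'])
    d=R.T@(np.array([x,y,p[2] if z is None else z])-p)*1000
    print('t',round(o['time_s'],2),'tcp',np.round(p,4),'rpy',np.round(o['eef_rot'],3),'w',round(o['grip_width'],4),'tool delta mm',np.round(d,1))
if __name__=='__main__': go(*map(float,sys.argv[1:]))
E
python3 d.py .5435 -.099 .15
```

```text
t 0.2 tcp [ 0.1598 -0.5261  0.1694] rpy [-3.141 -0.     0.295] w 0.0938 tool delta mm [ 491.3 -297.2   19.7]
```

All five keys are required in every row.

Request:
send_rows --rows '[{"dx": 0,"dy": 0,"dz": -3,"roll": -7,"jaw": 1},{"dx": 0,"dy": 0,"dz": -3,"roll": -7,"jaw": 1},{"dx": 0,"dy": 0,"dz": -3,"roll": -7,"jaw": 1},{"dx": 0,"dy": 0,"dz": -3,"roll": -7,"jaw": 1},{"dx": 0,"dy": 0,"dz": -3,"roll": -7,"jaw": 1},{"dx": 0,"dy": 0,"dz": -3,"roll": -7,"jaw": 1},{"dx": 0,"dy": 0,"dz": -3,"roll": -7,"jaw": 1},{"dx": 0,"dy": 0,"dz": -3,"roll": -7,"jaw": 1},{"dx": 0,"dy": 0,"dz": -3,"roll": -7,"jaw": 1},{"dx": 0,"dy": 0,"dz": -3,"roll": -7,"jaw": 1},{"dx": 0,"dy": 0,"dz": 0,"roll": -6.6,"jaw": 1},{"dx": 0,"dy": 0,"dz": 0,"roll": 0,"jaw": 1}]' --force 15

```text
time_s: 1.2
ee_pos: [0.1598, -0.5263, 0.1998]
eef_rot: [-3.142, -0.0, 1.637]
force: [-0.9, 0.8, -0.9]
grip_width: 0.0173
grip_force: 0.0
```

```bash
python3 d.py .5435 -.099 .15
```

```text
t 1.2 tcp [ 0.1598 -0.5263  0.1998] rpy [-3.142 -0.     1.637] w 0.0173 tool delta mm [400.8 411.2  49.8]
```

Request:
send_rows --rows '[{"dx": 25,"dy": 25,"dz": 0,"roll": 0,"jaw": 1},{"dx": 25,"dy": 25,"dz": 0,"roll": 0,"jaw": 1},{"dx": 25,"dy": 25,"dz": 0,"roll": 0,"jaw": 1},{"dx": 25,"dy": 25,"dz": 0,"roll": 0,"jaw": 1},{"dx": 25,"dy": 25,"dz": 0,"roll": 0,"jaw": 1},{"dx": 25,"dy": 25,"dz": 0,"roll": 0,"jaw": 1},{"dx": 25,"dy": 25,"dz": 0,"roll": 0,"jaw": 1},{"dx": 25,"dy": 25,"dz": 0,"roll": 0,"jaw": 1},{"dx": 25,"dy": 25,"dz": 0,"roll": 0,"jaw": 1},{"dx": 25,"dy": 25,"dz": 0,"roll": 0,"jaw": 1},{"dx": 25,"dy": 25,"dz": 0,"roll": 0,"jaw": 1},{"dx": 25,"dy": 25,"dz": 0,"roll": 0,"jaw": 1}]'

```text
time_s: 2.2
ee_pos: [0.4418, -0.207, 0.1997]
eef_rot: [3.142, 0.0, 1.627]
force: [0.7, -1.1, -0.2]
grip_width: 0.0006
grip_force: 0.0
```

Request:
send_rows --rows '[{"dx": 25,"dy": 28,"dz": 0,"roll": 0,"jaw": 1},{"dx": 25,"dy": 28,"dz": 0,"roll": 0,"jaw": 1},{"dx": 25,"dy": 28,"dz": 5,"roll": 0,"jaw": 1},{"dx": 20,"dy": 20,"dz": 10,"roll": 0,"jaw": 1},{"dx": 5,"dy": 7,"dz": 10,"roll": 0,"jaw": 1},{"dx": 0,"dy": 0,"dz": 10,"roll": 0,"jaw": 1},{"dx": 0,"dy": 0,"dz": 0,"roll": 0,"jaw": 1},{"dx": 0,"dy": 0,"dz": 0,"roll": 0,"jaw": 1}]'

```text
time_s: 2.87
ee_pos: [0.5448, -0.103, 0.1644]
eef_rot: [-3.14, -0.0, 1.629]
force: [-0.1, -0.1, -0.5]
grip_width: 0.0007
grip_force: 0.0
```

```bash
python3 d.py .5435 -.099 .11
python3 - <<'E'
from h import *
c=camera('wrist'); save(c,'w1.png')
cv2.imwrite('pics/w1b.png',cv2.resize(cv2.imread('pics/w1.png'),(800,600)))
E
```

```text
t 2.87 tcp [ 0.5448 -0.103   0.1644] rpy [-3.14  -0.     1.629] w 0.0007 tool delta mm [ 4.  -1.  54.4]
```

View pics/w1b.png

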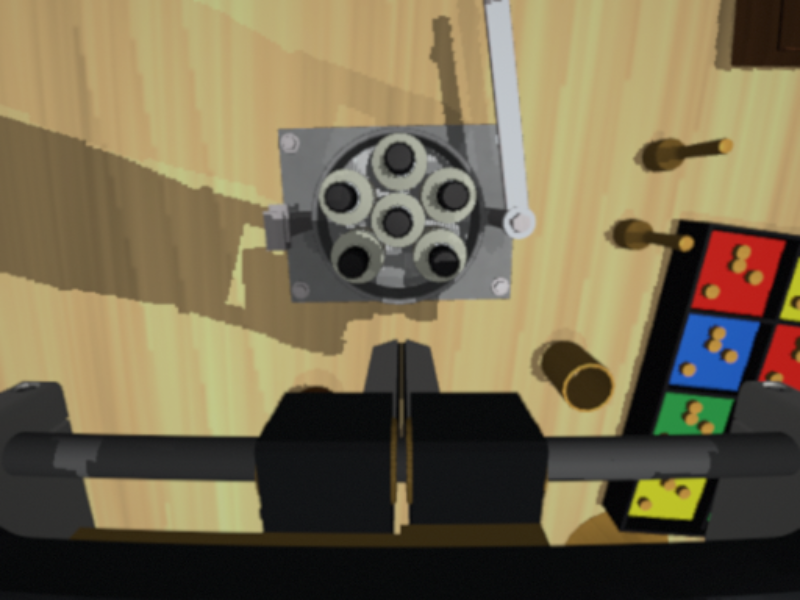

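The wrist view shows the six caps: (400,157), (342,197), (453,195), (397,222), (353,262) and (443,262). The gap faces the shut fingers at (400,345), which line up with it.

Run:
```python
from m import *
c=camera('wrist')
C=np.array([.5405,-.049])
for r in caps(c):
    p=r[3]
    if np.linalg.norm(p-C)<.06: print(np.round(r[0]*1.5625),np.round(r[2],4),np.round(p,4),np.round((p-C)*1000,1),round(float(np.degrees(np.arctan2(*(p-C)[::-1])))))
```

```text
[398. 157.] 0.0978 [ 0.5381 -0.0092] [-2.4 39.8] 93
[452. 194.] 0.0978 [ 0.5743 -0.03  ] [33.8 19. ] 29
[339. 197.] 0.0978 [ 0.5016 -0.0356] [-38.9  13.4] 161
[396. 222.] 0.0979 [ 0.5392 -0.0494] [-1.3 -0.4] -163
[351. 263.] 0.0978 [ 0.5109 -0.0782] [-29.6 -29.2] -135
[443. 261.] 0.0978 [ 0.5718 -0.0735] [ 31.3 -24.5] -38
```

Request:
send_rows --rows '[{"dx": 4,"dy": -1,"dz": 15,"roll": 0,"jaw": 1},{"dx": 0,"dy": 0,"dz": 20,"roll": 0,"jaw": 1},{"dx": 0,"dy": 0,"dz": 20,"roll": 0,"jaw": 1},{"dx": 0,"dy": 0,"dz": 20,"roll": 0,"jaw": 1},{"dx": 0,"dy": 0,"dz": 15,"roll": 0,"jaw": 1},{"dx": 0,"dy": 0,"dz": 12,"roll": 0,"jaw": 1},{"dx": 0,"dy": 0,"dz": 12,"roll": 0,"jaw": 1},{"dx": 0,"dy": 0,"dz": 10,"roll": 0,"jaw": 1},{"dx": 0,"dy": 0,"dz": 10,"roll": 0,"jaw": 1},{"dx": 0,"dy": 0,"dz": 0,"roll": 0,"jaw": 1}]'

```text
time_s: 3.8
ee_pos: [0.5436, -0.098, 0.0291]
eef_rot: [-3.14, -0.001, 1.631]
force: [0.7, 0.5, 0.6]
grip_width: 0.0009
grip_force: 0.0
```

Request:
send_rows --rows '[{"dx": 0,"dy": 0,"dz": 0,"roll": 0,"jaw": 0.85},{"dx": 0,"dy": 0,"dz": 0,"roll": 0,"jaw": 0.75},{"dx": 0,"dy": 0,"dz": 0,"roll": 0,"jaw": 0.75},{"dx": 1,"dy": 0,"dz": 0,"roll": 0,"jaw": 0.72},{"dx": 1,"dy": 0,"dz": 0,"roll": 0,"jaw": 0.7},{"dx": 1,"dy": 0,"dz": 0,"roll": 0,"jaw": 0.68},{"dx": 1,"dy": 0,"dz": 0,"roll": 0,"jaw": 0.65},{"dx": 1,"dy": 0,"dz": 0,"roll": 0,"jaw": 0.62},{"dx": 0,"dy": 0,"dz": 0,"roll": 0,"jaw": 0.6},{"dx": 0,"dy": 0,"dz": 0,"roll": 0,"jaw": 0.58},{"dx": 0,"dy": 0,"dz": 0,"roll": 0,"jaw": 0.58}]'

```text
time_s: 4.72
ee_pos: [0.5441, -0.0931, 0.0308]
eef_rot: [3.142, 0.0, 1.632]
force: [-0.4, -0.1, 0.2]
grip_width: 0.0198
grip_force: 0.0
```

```bash
cat > c.py <<'E'
from m import *
import sys
C=np.array([.5405,-.049])
c=camera(sys.argv[1]); S=[]
for r in caps(c):
    p=r[3]
    if np.linalg.norm(p-C)<.06: S.append(((float(np.degrees(np.arctan2(*(p-C)[::-1]))))%360,np.linalg.norm(p-C)*1000,r[2],p))
S.sort(key=lambda s:s[0])
for s in S: print(round(s[0]),round(s[1],1),round(float(s[2]),4),np.round(s[3],4))
o=get_obs(); print(o['ee_pos'],o['grip_width'],o['force'],o['time_s'])
if len(sys.argv)>2: save(c,sys.argv[2]); cv2.imwrite('pics/'+sys.argv[2],cv2.resize(cv2.imread('pics/'+sys.argv[2])[60:300,120:440],(800,600)))
E
python3 c.py wrist
```

```text
30 38.9 0.0977 [ 0.5743 -0.0297]
94 40.2 0.0978 [ 0.538  -0.0089]
160 40.8 0.0977 [ 0.5022 -0.035 ]
164 1.1 0.0978 [ 0.5395 -0.0487]
224 40.1 0.0977 [ 0.5115 -0.0767]
245 39.2 0.0961 [ 0.5238 -0.0845]
258 49.4 0.1183 [ 0.5302 -0.0973]
299 38.6 0.0968 [ 0.559  -0.0829]
310 41.2 0.0982 [ 0.5672 -0.0804]
[ 0.5441445  -0.09310199  0.03074087] 0.01995867708398876 [0.28246379 0.62556526 0.25692139] 4.7667
```

Request:
send_rows --rows '[{"dx": 0,"dy": 0,"dz": 0,"roll": 0,"jaw": 0.53},{"dx": 0,"dy": 0,"dz": 0,"roll": 0,"jaw": 0.48},{"dx": 0,"dy": 0,"dz": 0,"roll": 0,"jaw": 0.43},{"dx": 0,"dy": 0,"dz": 0,"roll": 0,"jaw": 0.4},{"dx": 0,"dy": 0,"dz": 0,"roll": 0,"jaw": 0.4}]'

```text
time_s: 5.18
ee_pos: [0.5441, -0.0931, 0.0308]
eef_rot: [3.142, 0.0, 1.632]
force: [0.2, -0.2, 0.9]
grip_width: 0.028
grip_force: 0.1
```

```bash
python3 c.py wrist w2.png; python3 c.py top|tail -8
```

```text
30 38.9 0.0977 [ 0.5744 -0.0298]
94 40.2 0.0978 [ 0.5377 -0.0089]
160 40.8 0.0978 [ 0.5022 -0.035 ]
165 1.1 0.0979 [ 0.5394 -0.0487]
224 40.1 0.0977 [ 0.5116 -0.0768]
245 58.2 0.1276 [ 0.5159 -0.1017]
256 51.5 0.1168 [ 0.5283 -0.099 ]
294 52.6 0.1171 [ 0.5618 -0.0971]
305 59.0 0.1262 [ 0.5742 -0.0975]
326 39.6 0.0981 [ 0.5733 -0.0712]
[ 0.54412568 -0.09307281  0.03073629] 0.028507421123668157 [-0.040926    0.26885527  0.4935377 ] 5.2333
31 39.4 0.097 [ 0.5744 -0.029 ]
95 41.9 0.0972 [ 0.5371 -0.0072]
[ 0.54413661 -0.09307636  0.03075624] 0.028070407333723863 [ 0.20060083 -0.59699603 -0.18405462] 5.2833
```

View pics/w2.png

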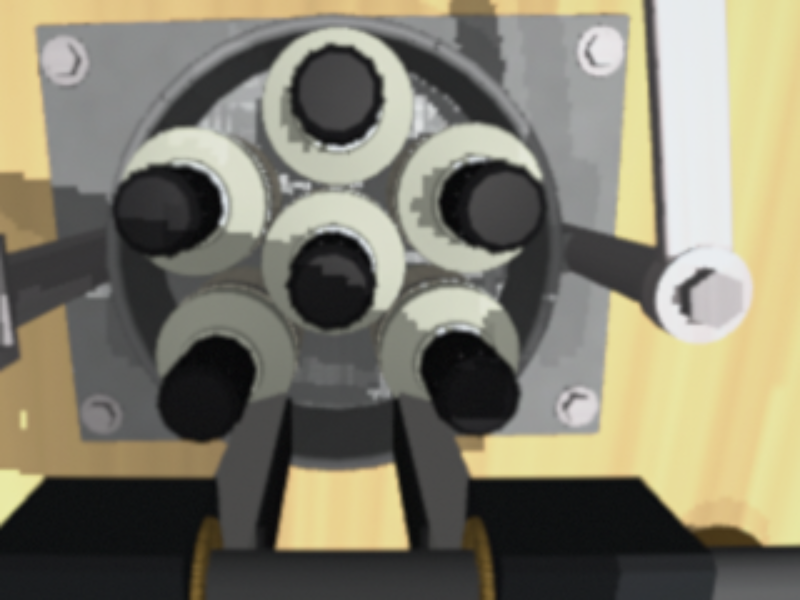

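The crop shows both finger tips against B at (465,380) and D at (205,385). They have only just begun to push, so I open further.

Request:
send_rows --rows '[{"dx": 0.5,"dy": 0,"dz": 0,"roll": 0,"jaw": 0.36},{"dx": 0.5,"dy": 0,"dz": 0,"roll": 0,"jaw": 0.32},{"dx": 0.5,"dy": 0,"dz": 0,"roll": 0,"jaw": 0.28},{"dx": 0.5,"dy": 0,"dz": 0,"roll": 0,"jaw": 0.26},{"dx": 0,"dy": 0,"dz": 0,"roll": 0,"jaw": 0.24},{"dx": 0,"dy": 0,"dz": 0,"roll": 0,"jaw": 0.24}]'

```text
time_s: 5.78
ee_pos: [0.544, -0.091, 0.0308]
eef_rot: [3.142, 0.0, 1.632]
force: [0.2, -0.6, 0.9]
grip_width: 0.0355
grip_force: 0.1
```

```bash
python3 c.py wrist
```

```text
30 39.0 0.0977 [ 0.5744 -0.0298]
94 40.3 0.0978 [ 0.5374 -0.0088]
160 40.8 0.0978 [ 0.5022 -0.0349]
163 1.1 0.0979 [ 0.5395 -0.0487]
218 41.8 0.0984 [ 0.5075 -0.0746]
251 51.4 0.1165 [ 0.524  -0.0977]
299 52.5 0.1166 [ 0.5658 -0.095 ]
332 40.7 0.0986 [ 0.5764 -0.0681]
[ 0.54402726 -0.09104444  0.03075487] 0.035900193846875865 [-1.00946829 -0.00306881  0.86455689] 5.8333
```

Request:
send_rows --rows '[{"dx": 0.5,"dy": 0,"dz": 0,"roll": 0,"jaw": 0.21},{"dx": 0.5,"dy": 0,"dz": 0,"roll": 0,"jaw": 0.18},{"dx": 0.5,"dy": 0,"dz": 0,"roll": 0,"jaw": 0.15},{"dx": 0.5,"dy": 0,"dz": 0,"roll": 0,"jaw": 0.12},{"dx": 0.5,"dy": 0,"dz": 0,"roll": 0,"jaw": 0.1},{"dx": 0,"dy": 0,"dz": 0,"roll": 0,"jaw": 0.1}]'

```text
time_s: 6.33
ee_pos: [0.5439, -0.0885, 0.0308]
eef_rot: [3.142, 0.0, 1.632]
force: [-0.8, -0.8, 1.4]
grip_width: 0.0422
grip_force: 0.8
```

```bash
python3 c.py wrist
```

```text
30 39.5 0.0977 [ 0.5747 -0.0291]
95 40.3 0.0978 [ 0.5372 -0.0088]
159 1.1 0.0978 [ 0.5394 -0.0486]
160 40.8 0.0978 [ 0.5022 -0.0348]
212 43.3 0.0988 [ 0.5036 -0.0717]
246 50.9 0.1156 [ 0.5202 -0.0957]
304 52.3 0.1161 [ 0.5694 -0.0925]
338 42.1 0.0988 [ 0.5796 -0.0647]
[ 0.54385406 -0.08857283  0.0308321 ] 0.04184735814453567 [-0.27684341 -0.35589555  1.55316165] 6.3833
```

Request:
send_rows --rows '[{"dx": -1,"dy": 0,"dz": 0,"roll": 0,"jaw": 0.3},{"dx": -1,"dy": 0,"dz": 0,"roll": 0,"jaw": 0.5},{"dx": -1,"dy": 0,"dz": 0,"roll": 0,"jaw": 0.6},{"dx": -1,"dy": 0,"dz": 0,"roll": 0,"jaw": 0.6},{"dx": 0,"dy": 0,"dz": 0,"roll": 0,"jaw": 0.6}]'

```text
time_s: 6.8
ee_pos: [0.5441, -0.0928, 0.0307]
eef_rot: [-3.142, -0.0, 1.632]
force: [-0.3, -0.1, -0.3]
grip_width: 0.019
grip_force: 0.0
```

```bash
python3 c.py wrist
```

```text
30 38.9 0.0978 [ 0.5743 -0.0297]
94 40.2 0.0978 [ 0.5379 -0.0089]
160 40.8 0.0978 [ 0.5022 -0.035 ]
164 1.2 0.0979 [ 0.5394 -0.0487]
223 40.0 0.0977 [ 0.5115 -0.0765]
258 47.8 0.1168 [ 0.5302 -0.0957]
310 40.1 0.0982 [ 0.5662 -0.0799]
[ 0.54408503 -0.09266013  0.03071541] 0.019354494664573108 [-0.24587897 -1.16335376 -0.43985922] 6.85
```

Run:
```python
from h import *
from scipy.spatial.transform import Rotation as Ro
c=camera('wrist'); o=get_obs(); P=cloud(c); R=Ro.from_euler('xyz',o['eef_rot']).as_matrix()
T=((P-np.array(o['ee_pos']))@R)*1000
for z in range(-76,4,6):
    m=(abs(T[...,2]-z)<3)&(abs(T[...,1])<26)&(T[...,0]<14)&(T[...,0]>-20)&(c['frame'].max(2)<110)
    q=T[m]
    if len(q)>3: print(z,len(q),'x max',np.round(np.percentile(q[:,0],[5,50,95]),1),'y',np.round([q[:,1].min(),q[:,1].max()],1))
```

```text
-76 200 x max [7.  8.6 9.1] y [-21.   21.9]
-70 263 x max [-0.7  8.6 13.2] y [-25.8  25.7]
-64 247 x max [-1.6  8.7 13.1] y [-25.6  25.9]
-58 176 x max [ 3.3  8.6 10.6] y [-24.1  21.4]
-52 146 x max [-4.7  8.5  9.1] y [-23.9  19.8]
-46 124 x max [3.8 8.5 9.2] y [-23.8  19.9]
-40 81 x max [-6.7  8.6  9.8] y [-24.6  19.4]
-34 37 x max [-5.9  5.3 11.5] y [-25.7  20.3]
-28 16 x max [-1.2  6.5 12.1] y [-25.2  14.4]
-22 23 x max [-20.  -19.4  13.3] y [-13.8  11. ]
-16 99 x max [-19.8 -19.3 -18.3] y [-12.9  11.1]
-10 78 x max [-19.8 -19.1 -18.3] y [-9.7 10.7]
-4 70 x max [-19.8 -19.1 -18.3] y [-10.  11.]
2 70 x max [-19.8 -19.1 -18.4] y [-13.   11.2]
```

Request:
send_rows --rows '[{"dx": 0,"dy": 0,"dz": -15,"roll": 0,"jaw": 0.8},{"dx": 0,"dy": 0,"dz": -30,"roll": 0,"jaw": 1},{"dx": 0,"dy": 0,"dz": -35,"roll": 0,"jaw": 1},{"dx": 0,"dy": 0,"dz": -30,"roll": 0,"jaw": 1},{"dx": 0,"dy": 0,"dz": 0,"roll": 7,"jaw": 1},{"dx": 0,"dy": 0,"dz": 0,"roll": 7,"jaw": 1},{"dx": 0,"dy": 0,"dz": 0,"roll": 7,"jaw": 1},{"dx": 0,"dy": 0,"dz": 0,"roll": 7,"jaw": 1},{"dx": 0,"dy": 0,"dz": 0,"roll": 7,"jaw": 1},{"dx": 0,"dy": 0,"dz": 0,"roll": 7,"jaw": 1},{"dx": 0,"dy": 0,"dz": 0,"roll": 7,"jaw": 1}]'

```text
time_s: 7.82
ee_pos: [0.5441, -0.0925, 0.1407]
eef_rot: [-3.142, -0.0, 0.771]
force: [0.2, 0.0, -1.0]
grip_width: 0.0005
grip_force: 0.0
```

Request:
send_rows --rows '[{"dx": 0,"dy": 0,"dz": 0,"roll": 7,"jaw": 1},{"dx": 0,"dy": 0,"dz": 0,"roll": 7,"jaw": 1},{"dx": 0,"dy": 0,"dz": 0,"roll": 7,"jaw": 1},{"dx": 0,"dy": 0,"dz": 0,"roll": 7,"jaw": 1},{"dx": 0,"dy": 0,"dz": 0,"roll": 7,"jaw": 1},{"dx": 0,"dy": 0,"dz": 0,"roll": 7,"jaw": 1},{"dx": 0,"dy": 0,"dz": 0,"roll": 2.5,"jaw": 1},{"dx": 0,"dy": 0,"dz": 0,"roll": 0,"jaw": 1},{"dx": 0,"dy": 0,"dz": 0,"roll": 0,"jaw": 1}]'

```text
time_s: 8.57
ee_pos: [0.5441, -0.0925, 0.1407]
eef_rot: [-3.142, 0.0, 0.002]
force: [0.0, -0.5, -0.4]
grip_width: 0.0003
grip_force: 0.0
```

```bash
python3 c.py wrist; python3 c.py top; python3 d.py .541 -.088 .013
```

```text
26 39.9 0.0977 [ 0.5764 -0.0316]
90 38.1 0.0976 [ 0.5402 -0.0109]
162 39.3 0.0977 [ 0.5031 -0.037 ]
221 34.4 0.0965 [ 0.5145 -0.0715]
289 2.1 0.0977 [ 0.5412 -0.051 ]
321 41.0 0.0978 [ 0.5724 -0.0747]
[ 0.54408039 -0.09252209  0.14073436] 0.00019702518576466616 [-0.74238157  0.97563395  0.03683761] 8.6167
94 42.0 0.0971 [ 0.5374 -0.0071]
[ 0.54407419 -0.09251669  0.14072485] 0.0006332960707517874 [0.35211232 0.48451793 0.33145713] 8.6667
t 8.67 tcp [ 0.5441 -0.0925  0.1407] rpy [-3.142e+00  0.000e+00  2.000e-03] w 0.0006 tool delta mm [ -3.1  -4.5 127.7]
```

Request:
send_rows --rows '[{"dx": -2.5,"dy": -4,"dz": 15,"roll": 0,"jaw": 1},{"dx": 0,"dy": 0,"dz": 15,"roll": 0,"jaw": 1},{"dx": 0,"dy": 0,"dz": 15,"roll": 0,"jaw": 1},{"dx": 0,"dy": 0,"dz": 15,"roll": 0,"jaw": 1},{"dx": 0,"dy": 0,"dz": 10,"roll": 0,"jaw": 1},{"dx": 0,"dy": 0,"dz": 8,"roll": 0,"jaw": 1},{"dx": 0,"dy": 0,"dz": 8,"roll": 0,"jaw": 1},{"dx": 0,"dy": 0,"dz": 8,"roll": 0,"jaw": 1}]'

```text
time_s: 9.33
ee_pos: [0.5419, -0.0886, 0.0465]
eef_rot: [3.141, -0.001, 0.0]
force: [0.1, -0.4, -0.6]
grip_width: 0.0002
grip_force: 0.0
```

Request:
send_rows --rows '[{"dx": 0,"dy": 0,"dz": 8,"roll": 0,"jaw": 1},{"dx": 0,"dy": 0,"dz": 8,"roll": 0,"jaw": 1},{"dx": 0,"dy": 0,"dz": 8,"roll": 0,"jaw": 1},{"dx": 0,"dy": 0,"dz": 8,"roll": 0,"jaw": 1},{"dx": 0,"dy": 0,"dz": 0,"roll": 0,"jaw": 1}]'

```text
time_s: 9.75
ee_pos: [0.5408, -0.0884, 0.013]
eef_rot: [-3.141, 0.002, -0.0]
force: [0.5, -0.8, -1.3]
grip_width: 0.0003
grip_force: 0.0
```

Request:
send_rows --rows '[{"dx": 1,"dy": 0,"dz": 0,"roll": -5,"jaw": 1},{"dx": 1,"dy": 0,"dz": 0,"roll": -5,"jaw": 1},{"dx": 1,"dy": 0,"dz": 0,"roll": -5,"jaw": 1},{"dx": 1,"dy": 0,"dz": 0,"roll": -5,"jaw": 1},{"dx": 1.5,"dy": 0,"dz": 0,"roll": 0,"jaw": 1},{"dx": 1.5,"dy": -0.5,"dz": 0,"roll": 0,"jaw": 1},{"dx": 1.5,"dy": -0.5,"dz": 0,"roll": 0,"jaw": 1},{"dx": 1.5,"dy": -1,"dz": 0,"roll": 0,"jaw": 1},{"dx": 1.5,"dy": -1,"dz": 0,"roll": 0,"jaw": 1},{"dx": 1.5,"dy": -1,"dz": 0,"roll": 0,"jaw": 1},{"dx": 0,"dy": 0,"dz": 0,"roll": 0,"jaw": 1}]'

```text
time_s: 10.67
ee_pos: [0.5517, -0.0807, 0.0144]
eef_rot: [-3.14, 0.002, 0.349]
force: [-6.7, -0.4, 2.3]
grip_width: 0.0007
grip_force: 3.1
```

```bash
python3 c.py wrist w3.png
```

```text
6 9.9 0.0926 [ 0.5504 -0.048 ]
28 43.2 0.098 [ 0.5787 -0.0288]
87 38.1 0.0975 [ 0.5423 -0.011 ]
163 42.8 0.0982 [ 0.4996 -0.0363]
303 35.4 0.0983 [ 0.5596 -0.0788]
339 47.8 0.0991 [ 0.5851 -0.0661]
[ 0.55168817 -0.08082408  0.01435281] 0.00034312381011072067 [-6.894422   -0.24893041  2.27349392] 10.7167
```

View pics/w3.png

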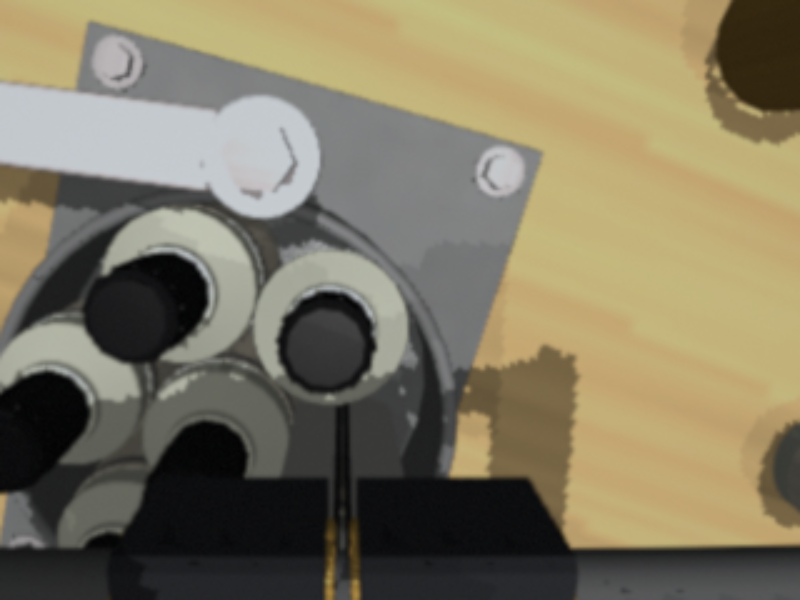

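The crop shows B at (325,340) pressed against its neighbour at (160,290), with a wide gap behind it. I back off to see whether it stays.

Request:
send_rows --rows '[{"dx": -3,"dy": 0,"dz": 0,"roll": 0,"jaw": 1},{"dx": -3,"dy": 0,"dz": 0,"roll": 0,"jaw": 1},{"dx": -2,"dy": 1,"dz": 0,"roll": 0,"jaw": 1},{"dx": 0,"dy": 0,"dz": 0,"roll": 0,"jaw": 1}]'

```text
time_s: 11.05
ee_pos: [0.5453, -0.0852, 0.0149]
eef_rot: [3.141, -0.0, 0.348]
force: [0.2, 0.6, 0.2]
grip_width: 0.0006
grip_force: 0.0
```

```bash
python3 c.py wrist; python3 c.py scene
```

```text
25 41.5 0.0977 [ 0.5781 -0.0316]
88 37.9 0.0974 [ 0.542  -0.0111]
148 27.2 0.0873 [ 0.5173 -0.0347]
167 45.8 0.0981 [ 0.4959 -0.0385]
290 36.4 0.0985 [ 0.5528 -0.0833]
328 40.8 0.0978 [ 0.575  -0.0709]
357 5.3 0.0972 [ 0.5458 -0.0493]
[ 0.54552096 -0.0850703   0.01489129] 0.0005934339807827081 [-0.14529637 -0.08600739 -0.3359184 ] 11.1
26 42.8 0.0982 [ 0.5789 -0.0303]
76 37.8 0.0944 [ 0.5494 -0.0123]
160 8.7 0.0956 [ 0.5323 -0.0461]
279 31.2 0.1043 [ 0.5456 -0.0798]
329 47.7 0.0958 [ 0.5816 -0.0732]
[ 0.5455897  -0.08500967  0.01489095] 0.00028405156249523833 [-0.62337981  0.95098056 -0.12975944] 11.15
```

Request:
send_rows --rows '[{"dx": 0,"dy": 4,"dz": -5,"roll": 0,"jaw": 1},{"dx": 1.5,"dy": 4,"dz": -4,"roll": 0,"jaw": 1},{"dx": 0,"dy": 0,"dz": 0,"roll": -6,"jaw": 1},{"dx": 0,"dy": 0,"dz": 0,"roll": -6,"jaw": 1},{"dx": 0,"dy": 0,"dz": 0,"roll": -6,"jaw": 1},{"dx": 0,"dy": 0,"dz": 0,"roll": -6,"jaw": 1},{"dx": 0,"dy": 0,"dz": 0,"roll": -6,"jaw": 1},{"dx": 0,"dy": 0,"dz": 0,"roll": 0,"jaw": 1}]'

```text
time_s: 11.82
ee_pos: [0.5501, -0.0922, 0.0243]
eef_rot: [3.141, -0.0, 0.877]
force: [0.6, 0.4, 0.4]
grip_width: 0.0005
grip_force: 0.0
```

Request:
send_rows --rows '[{"dx": 1.5,"dy": 0,"dz": 0,"roll": 0,"jaw": 1},{"dx": 1.5,"dy": 0,"dz": 0,"roll": 0,"jaw": 1},{"dx": 1.5,"dy": 0,"dz": 0,"roll": 0,"jaw": 1},{"dx": 1,"dy": 0,"dz": 0,"roll": 0,"jaw": 1},{"dx": 1,"dy": 0,"dz": 0,"roll": 0,"jaw": 1},{"dx": 1,"dy": 0,"dz": 0,"roll": 0,"jaw": 1},{"dx": 1,"dy": 0,"dz": 0,"roll": 0,"jaw": 1},{"dx": 1,"dy": 0,"dz": 0,"roll": 0,"jaw": 1},{"dx": 1,"dy": 0,"dz": 0,"roll": 0,"jaw": 1},{"dx": 1,"dy": 0,"dz": 0,"roll": 0,"jaw": 1},{"dx": 1,"dy": 0,"dz": 0,"roll": 0,"jaw": 1},{"dx": 0,"dy": 0,"dz": 0,"roll": 0,"jaw": 1}]'

```text
time_s: 12.82
ee_pos: [0.5577, -0.0824, 0.0239]
eef_rot: [3.141, 0.0, 0.872]
force: [-2.2, -2.9, 4.8]
grip_width: 0.0005
grip_force: 2.3
```

```bash
python3 c.py wrist
```

```text
7 1.8 0.0977 [ 0.5423 -0.0488]
37 44.7 0.0988 [ 0.5761 -0.0219]
89 39.6 0.0976 [ 0.5413 -0.0094]
158 37.7 0.0975 [ 0.5055 -0.0351]
305 36.7 0.1044 [ 0.5615 -0.079 ]
347 46.4 0.0992 [ 0.5857 -0.0594]
[ 0.55764465 -0.0823985   0.0238466 ] 6.638189606898134e-05 [-3.16347352 -3.35810322  3.71550218] 12.8667
```

Request:
send_rows --rows '[{"dx": -3,"dy": 0,"dz": 0,"roll": 0,"jaw": 1},{"dx": -3,"dy": 0,"dz": 0,"roll": 0,"jaw": 1},{"dx": -3,"dy": 0,"dz": 0,"roll": 0,"jaw": 1},{"dx": 0,"dy": 0,"dz": 0,"roll": 0,"jaw": 1},{"dx": 0,"dy": 0,"dz": 0,"roll": 0,"jaw": 1}]'

```text
time_s: 13.28
ee_pos: [0.5518, -0.0893, 0.0237]
eef_rot: [-3.141, -0.0, 0.872]
force: [0.1, 0.1, 0.1]
grip_width: 0.0007
grip_force: 0.0
```

```bash
python3 c.py wrist; python3 -c "
from h import *
print(cv2.imwrite('pics/s.png',cv2.resize(cv2.cvtColor(camera('scene')['frame'],cv2.COLOR_RGB2BGR)[150:270,150:290],(700,600))))"
```

```text
29 40.6 0.0978 [ 0.5762 -0.0295]
89 39.2 0.0977 [ 0.5411 -0.0098]
159 37.9 0.0975 [ 0.505  -0.0356]
292 39.9 0.1042 [ 0.5556 -0.0859]
330 40.2 0.0977 [ 0.5752 -0.0694]
354 1.5 0.0977 [ 0.542  -0.0491]
[ 0.55184704 -0.08919705  0.02370089] 0.0008867042936727058 [-0.14254971  0.03607904 -0.0429345 ] 13.3333
True
```

View pics/s.png

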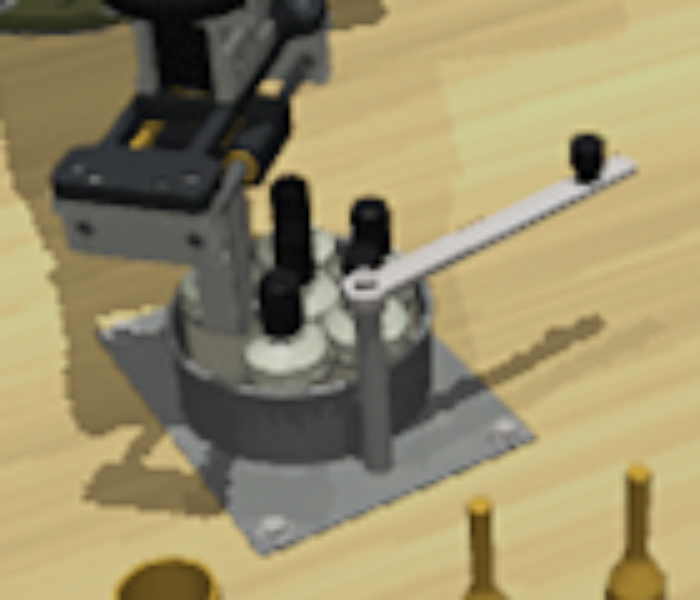

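B and A lean and spring back when pushed, so the pushing is not sliding them. I'll grip B by its cap instead and slide it upright.

Request:
send_rows --rows '[{"dx": 0,"dy": 0,"dz": -30,"roll": 0,"jaw": 1},{"dx": 0,"dy": 0,"dz": -40,"roll": 0,"jaw": 1},{"dx": 0,"dy": 0,"dz": -35,"roll": 0,"jaw": 1},{"dx": 0,"dy": 0,"dz": 0,"roll": 7,"jaw": 0.25},{"dx": 0,"dy": 0,"dz": 0,"roll": 7,"jaw": 0.25},{"dx": 0,"dy": 0,"dz": 0,"roll": 6,"jaw": 0.25},{"dx": 0,"dy": 0,"dz": 0,"roll": 0,"jaw": 0.25}]'

```text
time_s: 13.97
ee_pos: [0.5519, -0.0891, 0.1289]
eef_rot: [3.141, -0.0, 0.519]
force: [0.6, -0.0, 1.0]
grip_width: 0.024
grip_force: 0.0
```

```bash
python3 c.py wrist;python3 c.py top; python3 d.py .5735 -.070 .071
```

```text
28 40.2 0.0978 [ 0.5761 -0.0303]
91 39.3 0.0977 [ 0.54   -0.0098]
161 39.4 0.0978 [ 0.5033 -0.0362]
303 1.5 0.0978 [ 0.5413 -0.0502]
328 41.0 0.0978 [ 0.5754 -0.0705]
[ 0.55187148 -0.08909247  0.12873697] 0.027551439114422677 [0.03157521 0.34143032 0.28695586] 14.0167
94 41.7 0.0968 [ 0.5377 -0.0074]
[ 0.55186391 -0.08912893  0.128668  ] 0.03148740971419885 [-0.02475307 -0.12415772  0.25336588] 14.0667
t 14.07 tcp [ 0.5519 -0.0891  0.1287] rpy [-3.142  0.     0.527] w 0.0315 tool delta mm [28.3 -5.6 57.7]
```

Request:
send_rows --rows '[{"dx": 15,"dy": -3,"dz": 0,"roll": 0,"jaw": 0.25},{"dx": 14,"dy": -2.5,"dz": 0,"roll": 0,"jaw": 0.25},{"dx": 0,"dy": 0,"dz": 5,"roll": 0,"jaw": 0.25},{"dx": 0,"dy": 0,"dz": 15,"roll": 0,"jaw": 0.25},{"dx": 0,"dy": 0,"dz": 15,"roll": 0,"jaw": 0.25},{"dx": 0,"dy": 0,"dz": 12,"roll": 0,"jaw": 0.25},{"dx": 0,"dy": 0,"dz": 10,"roll": 0,"jaw": 0.25},{"dx": 0,"dy": 0,"dz": 0,"roll": 0,"jaw": 0.25}]'

```text
time_s: 14.73
ee_pos: [0.573, -0.07, 0.0695]
eef_rot: [-3.139, 0.003, 0.524]
force: [-0.4, -0.8, -0.7]
grip_width: 0.0355
grip_force: 0.0
```

Request:
send_rows --rows '[{"dx": 0,"dy": 0,"dz": 0,"roll": 0,"jaw": 0.4},{"dx": 0,"dy": 0,"dz": 0,"roll": 0,"jaw": 0.55},{"dx": 0,"dy": 0,"dz": 0,"roll": 0,"jaw": 0.7},{"dx": 0,"dy": 0,"dz": 0,"roll": 0,"jaw": 0.7},{"dx": 0,"dy": 0,"dz": 0,"roll": 0,"jaw": 0.7}]' --force 20

```text
time_s: 15.15
ee_pos: [0.5744, -0.07, 0.0722]
eef_rot: [3.141, -0.001, 0.524]
force: [0.1, -0.3, 0.2]
grip_width: 0.0142
grip_force: 0.0
```

```bash
python3 c.py wrist; python3 d.py .5735 -.070 .071
```

```text
23 5.1 0.0974 [ 0.5452 -0.047 ]
28 41.4 0.0977 [ 0.5771 -0.0296]
89 39.5 0.0977 [ 0.5415 -0.0095]
327 40.2 0.1136 [ 0.5741 -0.071 ]
[ 0.57438158 -0.06997733  0.07211814] 0.014424917593923609 [ 0.68315245  0.67007868 -0.20567467] 15.2
t 15.2 tcp [ 0.5744 -0.07    0.0721] rpy [ 3.141 -0.     0.523] w 0.0144 tool delta mm [-0.8 -0.4  1.1]
```

```bash
python3 c.py wrist w4.png >/dev/null
```

```text
(no output)
```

View pics/w4.png

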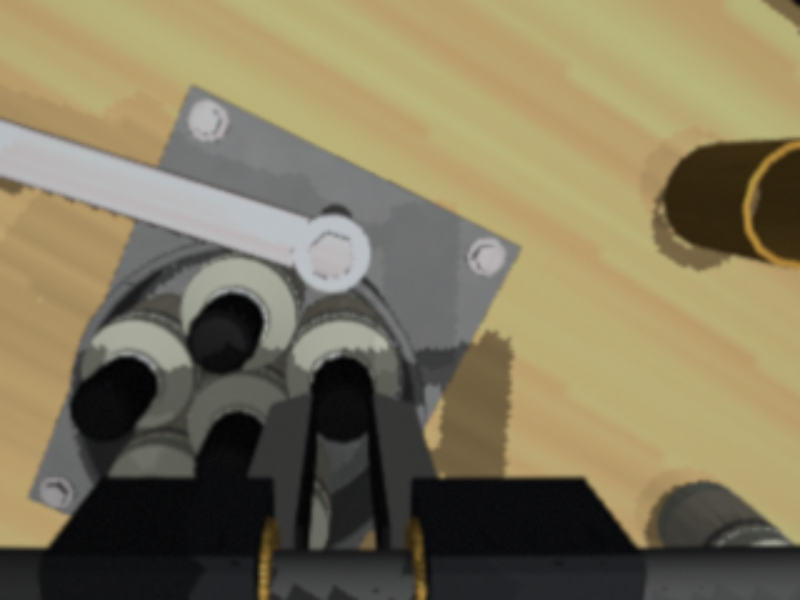

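The crop shows the cap at (345,400) lying between the fingers. I close further to see whether they stop on it.

Request:
send_rows --rows '[{"dx": 0,"dy": 0,"dz": 0,"roll": 0,"jaw": 0.9},{"dx": 0,"dy": 0,"dz": 0,"roll": 0,"jaw": 0.9},{"dx": 0,"dy": 0,"dz": 0,"roll": 0,"jaw": 0.9}]'

```text
time_s: 15.5
ee_pos: [0.5742, -0.0699, 0.0718]
eef_rot: [-3.142, 0.0, 0.523]
force: [-0.1, 0.8, -0.2]
grip_width: 0.005
grip_force: 0.0
```

```bash
python3 - <<'E'
from h import *
from scipy.spatial.transform import Rotation as Ro
c=camera('wrist'); o=get_obs(); P=cloud(c); R=Ro.from_euler('xyz',o['eef_rot']).as_matrix()
T=((P-np.array(o['ee_pos']))@R)*1000
for z in range(-60,6,4):
    m=(abs(T[...,2]-z)<2)&(abs(T[...,1])<24)&(abs(T[...,0])<24)
    q=T[m]
    if len(q)>3: print(z,len(q),'x',np.round(np.percentile(q[:,0],[2,50,98]),1),'y',np.round([q[:,1].min(),q[:,1].max()],1), 'cap?',np.round(q[abs(q[:,1])<3].mean(0),1) if (abs(q[:,1])<3).any() else '')
print(o['grip_width'],o['grip_force'])
E
python3 c.py scene w5.png
```

```text
-60 106 x [7.9 9.4 9.9] y [-13.5  15.2] cap? [  8.1  -2.2 -60.8]
-56 93 x [ 7.9  9.6 10. ] y [-13.2  14.8] cap? [  8.   -2.3 -56.5]
-52 77 x [ 7.8  9.6 10.1] y [-13.5  15.1] cap? [  8.1  -2.3 -52.5]
-48 78 x [ 7.8  9.5 10. ] y [-13.1  14.9] cap? [  8.   -2.4 -47.8]
-44 67 x [ 7.9  9.5 10. ] y [-13.3  14.4] cap? [  8.2  -2.6 -43.8]
-40 48 x [-7.   9.4  9.9] y [-8.9 12.6] cap? [  2.3  -2.2 -39.4]
-36 32 x [-6.6  0.3  9.9] y [-4.3  7.3] cap? [ -0.   -1.8 -36.8]
-28 136 x [-8.5  1.5  7.8] y [-3.2  6.3] cap? [  0.3   0.6 -26.6]
-24 95 x [-10.    6.6   9. ] y [-7.7  9.4] cap? [  2.5   0.3 -25. ]
-20 49 x [3.9 8.1 9.6] y [-7.9 10.3] cap? [  8.9  -0.  -20. ]
-16 40 x [2.5 8.3 9.7] y [-8.8 10.5] cap? [  9.1   0.  -15.7]
-12 34 x [2.3 8.2 9.7] y [-8.9 10.6] cap? [  9.    0.2 -11.4]
-8 33 x [1.4 7.8 9.5] y [-9.2 10.7] cap? [ 9.  -0.  -7.6]
-4 34 x [1.2 7.2 9.6] y [-9.4 10.9] cap? [ 9.   0.3 -4.2]
0 39 x [2.3 8.1 9.8] y [-9.5 10.4] cap? [ 9.  -0.3  0.2]
4 187 x [-21.4   7.3  21.4] y [-23.8  14. ] cap? [10.4  0.   4. ]
0.004915089998567509 0.0
27 42.7 0.0978 [ 0.5787 -0.0299]
76 37.9 0.0952 [ 0.5497 -0.0123]
238 37.2 0.0954 [ 0.5209 -0.0806]
333 30.4 0.0988 [ 0.5676 -0.0629]
[ 0.5742168  -0.06993458  0.07174263] 0.0048559279117968476 [0.05160486 0.26032902 0.56880809] 15.6
```

The fingers actually end about 38 mm above the reported TCP: the depth map shows the tips at about z 0.110, above the cap top at 0.098. That explains why my pushes landed high and tipped the bottles. I take tip height as ee_z + 38 mm and lower onto the cap properly.

Request:
send_rows --rows '[{"dx": 0,"dy": 0,"dz": 0,"roll": 0,"jaw": 0.3},{"dx": 0,"dy": 0,"dz": 0,"roll": 0,"jaw": 0.3},{"dx": 0,"dy": 0,"dz": 0,"roll": 0,"jaw": 0.3},{"dx": 0,"dy": 0,"dz": 0,"roll": 0,"jaw": 0.3},{"dx": 0,"dy": 0,"dz": 10,"roll": 0,"jaw": 0.3},{"dx": 0,"dy": 0,"dz": 10,"roll": 0,"jaw": 0.3},{"dx": 0,"dy": 0,"dz": 10,"roll": 0,"jaw": 0.3},{"dx": 0,"dy": 0,"dz": 5,"roll": 0,"jaw": 0.3},{"dx": 0,"dy": 0,"dz": 0,"roll": 0,"jaw": 0.4},{"dx": 0,"dy": 0,"dz": 0,"roll": 0,"jaw": 0.6},{"dx": 0,"dy": 0,"dz": 0,"roll": 0,"jaw": 0.9},{"dx": 0,"dy": 0,"dz": 0,"roll": 0,"jaw": 0.9}]'

```text
time_s: 16.6
ee_pos: [0.5745, -0.07, 0.0371]
eef_rot: [3.141, -0.0, 0.523]
force: [0.7, 0.1, -0.2]
grip_width: 0.02
grip_force: 20.0
```

Request:
send_rows --rows '[{"dx": 1.2,"dy": -0.4,"dz": 0,"roll": 0,"jaw": 0.9},{"dx": 1.2,"dy": -0.4,"dz": 0,"roll": 0,"jaw": 0.9},{"dx": 1.2,"dy": -0.4,"dz": 0,"roll": 0,"jaw": 0.9},{"dx": 1.2,"dy": -0.4,"dz": 0,"roll": 0,"jaw": 0.9},{"dx": 0.8,"dy": -0.4,"dz": 0,"roll": 0,"jaw": 0.9},{"dx": 0.8,"dy": -0.4,"dz": 0,"roll": 0,"jaw": 0.9},{"dx": 0,"dy": 0,"dz": 0,"roll": 0,"jaw": 0.9}]'

```text
time_s: 17.18
ee_pos: [0.5786, -0.0653, 0.037]
eef_rot: [3.141, 0.001, 0.524]
force: [-2.3, -4.9, 3.3]
grip_width: 0.0198
grip_force: 20.0
```

```bash
python3 c.py wrist
```

```text
31 43.8 0.0978 [ 0.5782 -0.0267]
85 41.9 0.0972 [ 0.5444 -0.0073]
236 40.0 0.0969 [ 0.5183 -0.0823]
337 42.4 0.1029 [ 0.5795 -0.0655]
[ 0.57861092 -0.06529089  0.03704873] 0.01957306485290257 [-2.83040238 -5.15371203  2.52936371] 17.2333
```

Request:
send_rows --rows '[{"dx": 0,"dy": 0,"dz": 0,"roll": 0,"jaw": 0.6},{"dx": 0,"dy": 0,"dz": 0,"roll": 0,"jaw": 0.35},{"dx": 0,"dy": 0,"dz": 0,"roll": 0,"jaw": 0.35},{"dx": 0,"dy": 0,"dz": -20,"roll": 0,"jaw": 0.35},{"dx": 0,"dy": 0,"dz": -25,"roll": 0,"jaw": 0.35},{"dx": 0,"dy": 0,"dz": 0,"roll": 7,"jaw": 0.35},{"dx": 0,"dy": 0,"dz": 0,"roll": 7,"jaw": 0.35},{"dx": 0,"dy": 0,"dz": 0,"roll": 7,"jaw": 0.35},{"dx": 0,"dy": 0,"dz": 0,"roll": 7,"jaw": 0.35},{"dx": 0,"dy": 0,"dz": 0,"roll": 7,"jaw": 0.35},{"dx": 0,"dy": 0,"dz": 0,"roll": 7,"jaw": 0.35},{"dx": 0,"dy": 0,"dz": 0,"roll": 5,"jaw": 0.35}]'

```text
time_s: 18.23
ee_pos: [0.5786, -0.0644, 0.0817]
eef_rot: [-3.141, 0.0, -0.303]
force: [-0.1, -0.1, -1.1]
grip_width: 0.0304
grip_force: 0.0
```

```bash
python3 d.py .511 -.0775 .037
```

```text
t 18.23 tcp [ 0.5786 -0.0644  0.0817] rpy [-3.141  0.    -0.303] w 0.0304 tool delta mm [-60.6  32.7  44.7]
```

Request:
send_rows --rows '[{"dx": -20,"dy": 10,"dz": 0,"roll": 0,"jaw": 0.35},{"dx": -25,"dy": 11,"dz": 0,"roll": 0,"jaw": 0.35},{"dx": -25,"dy": 11,"dz": 0,"roll": 0,"jaw": 0.35},{"dx": -20,"dy": 0,"dz": 0,"roll": 0,"jaw": 0.35},{"dx": 0,"dy": 0,"dz": 0,"roll": 0,"jaw": 0.35}]'

```text
time_s: 18.65
ee_pos: [0.4806, -0.0683, 0.0817]
eef_rot: [-3.141, 0.001, -0.297]
force: [0.1, 0.8, -0.1]
grip_width: 0.0304
grip_force: 0.0
```

```bash
python3 c.py wrist;python3 c.py top; python3 d.py .511 -.0775 .037
```

```text
30 39.5 0.0976 [ 0.5747 -0.0294]
93 37.7 0.0977 [ 0.5387 -0.0114]
163 40.4 0.0977 [ 0.5019 -0.0372]
227 42.0 0.0979 [ 0.5117 -0.0795]
254 2.6 0.0978 [ 0.5398 -0.0515]
332 40.8 0.0978 [ 0.5766 -0.068 ]
[ 0.48240422 -0.06858592  0.08210985] 0.03053123339920341 [ 1.95001971 -0.10389157  0.375987  ] 18.7
39 45.5 0.0982 [ 0.5759 -0.0205]
[ 0.48344385 -0.06882836  0.08221323] 0.030680829477354225 [ 0.17555597 -0.52812194 -0.13174893] 18.75
t 18.75 tcp [ 0.4834 -0.0688  0.0822] rpy [-3.141e+00 -1.000e-03 -2.970e-01] w 0.0307 tool delta mm [28.8  0.2 45.2]
```

Request:
send_rows --rows '[{"dx": 15,"dy": 0,"dz": 0,"roll": 0,"jaw": 0.3},{"dx": 14.5,"dy": 0,"dz": 0,"roll": 0,"jaw": 0.3},{"dx": 0,"dy": 0,"dz": 0,"roll": 0,"jaw": 0.3},{"dx": 0,"dy": 0,"dz": 15,"roll": 0,"jaw": 0.3},{"dx": 0,"dy": 0,"dz": 15,"roll": 0,"jaw": 0.3},{"dx": 0,"dy": 0,"dz": 15,"roll": 0,"jaw": 0.3},{"dx": 0,"dy": 0,"dz": 0,"roll": 0,"jaw": 0.4},{"dx": 0,"dy": 0,"dz": 0,"roll": 0,"jaw": 0.6},{"dx": 0,"dy": 0,"dz": 0,"roll": 0,"jaw": 0.9},{"dx": 0,"dy": 0,"dz": 0,"roll": 0,"jaw": 0.9}]'

```text
time_s: 19.58
ee_pos: [0.5119, -0.0776, 0.0377]
eef_rot: [-3.141, -0.001, -0.297]
force: [0.3, -0.5, -0.7]
grip_width: 0.0199
grip_force: 20.0
```

Request:
send_rows --rows '[{"dx": -1.2,"dy": -0.6,"dz": 0,"roll": 0,"jaw": 0.9},{"dx": -1.2,"dy": -0.6,"dz": 0,"roll": 0,"jaw": 0.9},{"dx": -1.2,"dy": -0.6,"dz": 0,"roll": 0,"jaw": 0.9},{"dx": -1.2,"dy": -0.6,"dz": 0,"roll": 0,"jaw": 0.9},{"dx": -1.2,"dy": -0.6,"dz": 0,"roll": 0,"jaw": 0.9},{"dx": -1.2,"dy": -0.6,"dz": 0,"roll": 0,"jaw": 0.9},{"dx": -1,"dy": -0.4,"dz": 0,"roll": 0,"jaw": 0.9},{"dx": 0,"dy": 0,"dz": 0,"roll": 0,"jaw": 0.9}]'

```text
time_s: 20.25
ee_pos: [0.5053, -0.0719, 0.0373]
eef_rot: [3.141, -0.002, -0.297]
force: [3.1, -4.0, 2.4]
grip_width: 0.02
grip_force: 20.0
```

Request:
send_rows --rows '[{"dx": 0,"dy": 0,"dz": 0,"roll": 0,"jaw": 0.6},{"dx": 0,"dy": 0,"dz": 0,"roll": 0,"jaw": 0.35},{"dx": 0,"dy": 0,"dz": 0,"roll": 0,"jaw": 0.35},{"dx": 0,"dy": 0,"dz": -20,"roll": 0,"jaw": 0.35},{"dx": 0,"dy": 0,"dz": -30,"roll": 0,"jaw": 0.35},{"dx": -20,"dy": 10,"dz": -10,"roll": 0,"jaw": 0.35},{"dx": -25,"dy": 20,"dz": 0,"roll": 0,"jaw": 0.35},{"dx": -25,"dy": 30,"dz": 0,"roll": 0,"jaw": 0.35},{"dx": 0,"dy": 30,"dz": 0,"roll": 0,"jaw": 0.35},{"dx": 0,"dy": 30,"dz": 0,"roll": 0,"jaw": 0.35},{"dx": 0,"dy": 0,"dz": 0,"roll": 0,"jaw": 0.35}]'

```text
time_s: 21.17
ee_pos: [0.4013, -0.1685, 0.0969]
eef_rot: [3.141, -0.0, -0.3]
force: [-0.5, -0.4, -0.5]
grip_width: 0.0306
grip_force: 0.0
```

```bash
python3 c.py top;python3 c.py wrist; python3 d.py .581 -.257 .08
```

```text
34 41.3 0.0971 [ 0.5747 -0.0259]
95 41.9 0.0968 [ 0.5371 -0.0072]
159 43.6 0.0972 [ 0.4998 -0.0332]
165 2.1 0.0968 [ 0.5385 -0.0484]
214 42.0 0.0968 [ 0.5056 -0.0723]
335 39.6 0.0964 [ 0.5763 -0.066 ]
[ 0.40186754 -0.16690113  0.09671764] 0.030841089159051458 [-0.23821842 -0.00311275 -0.35145631] 21.2167
28 35.6 0.0969 [ 0.572  -0.0325]
98 35.0 0.0968 [ 0.5359 -0.0143]
167 41.8 0.0972 [ 0.4998 -0.0394]
219 45.7 0.0973 [ 0.505  -0.0778]
239 6.4 0.0972 [ 0.5372 -0.0544]
327 40.3 0.0971 [ 0.5741 -0.0711]
[ 0.40229065 -0.16586908  0.09665397] 0.030353825504082214 [-0.34281615  0.79153987  0.33716755] 21.2667
t 21.27 tcp [ 0.4023 -0.1659  0.0967] rpy [-3.141  0.    -0.299] w 0.0304 tool delta mm [197.6  34.5  16.6]
```

Request:
send_rows --rows '[{"dx": 0,"dy": 0,"dz": -25,"roll": 7,"jaw": 0},{"dx": 0,"dy": 0,"dz": -25,"roll": 0,"jaw": 0},{"dx": 30,"dy": 2,"dz": 0,"roll": 0,"jaw": 0},{"dx": 30,"dy": 2,"dz": 0,"roll": 0,"jaw": 0},{"dx": 30,"dy": 2,"dz": 0,"roll": 0,"jaw": 0},{"dx": 30,"dy": 2,"dz": 0,"roll": 0,"jaw": 0},{"dx": 15,"dy": 0,"dz": 0,"roll": 0,"jaw": 0},{"dx": 0,"dy": 0,"dz": 0,"roll": 0,"jaw": 0},{"dx": 0,"dy": 0,"dz": 0,"roll": 0,"jaw": 0}]'

```text
time_s: 22.02
ee_pos: [0.5229, -0.2265, 0.1458]
eef_rot: [-3.141, 0.002, -0.418]
force: [0.1, 0.3, -0.5]
grip_width: 0.047
grip_force: 0.0
```

```bash
python3 - <<'E'
from m import *
for n in('wrist','top'):
    c=camera(n)
    for r in caps(c,.095):
        if np.linalg.norm(r[3]-[.581,-.257])<.05: print(n,r[1],r[2],np.round(r[3],4))
E
python3 d.py .581 -.257 .034
```

```text
wrist 324 0.09492953518828565 [ 0.5811 -0.2593]
t 22.12 tcp [ 0.5223 -0.2267  0.1465] rpy [-3.141e+00  1.000e-03 -4.180e-01] w 0.0471 tool delta mm [ 66.    3.9 112.5]
```

Request:
send_rows --rows '[{"dx": 33,"dy": 2,"dz": 0,"roll": 0,"jaw": 0},{"dx": 33,"dy": 2.5,"dz": 0,"roll": 0,"jaw": 0},{"dx": 0,"dy": 0,"dz": 15,"roll": 0,"jaw": 0},{"dx": 0,"dy": 0,"dz": 25,"roll": 0,"jaw": 0},{"dx": 0,"dy": 0,"dz": 25,"roll": 0,"jaw": 0},{"dx": 0,"dy": 0,"dz": 20,"roll": 0,"jaw": 0},{"dx": 0,"dy": 0,"dz": 15,"roll": 0,"jaw": 0},{"dx": 0,"dy": 0,"dz": 13,"roll": 0,"jaw": 0},{"dx": 0,"dy": 0,"dz": 0,"roll": 0,"jaw": 0.3},{"dx": 0,"dy": 0,"dz": 0,"roll": 0,"jaw": 0.6},{"dx": 0,"dy": 0,"dz": 0,"roll": 0,"jaw": 0.9},{"dx": 0,"dy": 0,"dz": 0,"roll": 0,"jaw": 0.9}]' --force 30

```text
time_s: 23.12
ee_pos: [0.5817, -0.2591, 0.0351]
eef_rot: [3.141, -0.002, -0.419]
force: [0.2, 0.6, 0.6]
grip_width: 0.0235
grip_force: 0.0
```

Request:
send_rows --rows '[{"dx": 0,"dy": 0,"dz": 0,"roll": 0,"jaw": 0.9},{"dx": 0,"dy": 0,"dz": 0,"roll": 0,"jaw": 0.9},{"dx": 0,"dy": 0,"dz": -10,"roll": 0,"jaw": 0.9},{"dx": 0,"dy": 0,"dz": -25,"roll": 0,"jaw": 0.9},{"dx": 0,"dy": 0,"dz": -30,"roll": 0,"jaw": 0.9},{"dx": 0,"dy": 0,"dz": -30,"roll": 0,"jaw": 0.9},{"dx": 0,"dy": 0,"dz": -25,"roll": 0,"jaw": 0.9},{"dx": 0,"dy": 0,"dz": 0,"roll": 0,"jaw": 0.9}]'

```text
time_s: 23.78
ee_pos: [0.5829, -0.2597, 0.1604]
eef_rot: [3.141, -0.009, -0.419]
force: [1.4, 0.1, 0.5]
grip_width: 0.0201
grip_force: 30.0
```

Request:
send_rows --rows '[{"dx": -10,"dy": -14,"dz": 0,"roll": 0,"jaw": 0.9},{"dx": -20,"dy": -26,"dz": 0,"roll": 0,"jaw": 0.9},{"dx": -20,"dy": -26,"dz": 0,"roll": 0,"jaw": 0.9},{"dx": -20,"dy": -26,"dz": 0,"roll": 0,"jaw": 0.9},{"dx": -14,"dy": -22,"dz": 0,"roll": 0,"jaw": 0.9},{"dx": -10,"dy": -14,"dz": 0,"roll": 0,"jaw": 0.9},{"dx": -7,"dy": -7,"dz": 0,"roll": 0,"jaw": 0.9},{"dx": 0,"dy": 0,"dz": 0,"roll": 0,"jaw": 0.9},{"dx": 0,"dy": 0,"dz": 0,"roll": 0,"jaw": 0.9}]'

```text
time_s: 24.53
ee_pos: [0.5439, -0.0948, 0.1539]
eef_rot: [3.141, -0.0, -0.419]
force: [0.1, -0.4, -0.3]
grip_width: 0.0196
grip_force: 30.0
```

```bash
python3 d.py .5428 -.0904 .04;python3 c.py wrist v.png
python3 - <<'E'
from h import *
c=camera('scene'); f=cv2.cvtColor(c['frame'],cv2.COLOR_RGB2BGR)[110:270,110:290]; cv2.imwrite('pics/v2.png',cv2.resize(f,(675,600)))
E
```

```text
t 24.53 tcp [ 0.5439 -0.0948  0.1539] rpy [ 3.141 -0.    -0.419] w 0.0196 tool delta mm [ -2.8  -3.6 113.9]
29 40.7 0.0976 [ 0.5762 -0.0294]
91 37.4 0.0977 [ 0.5399 -0.0116]
278 58.7 0.1293 [ 0.5491 -0.107 ]
289 2.6 0.0977 [ 0.5413 -0.0515]
332 42.4 0.0977 [ 0.5781 -0.0687]
[ 0.54393591 -0.09524044  0.15374896] 0.01967512309279621 [-0.60207482 -0.00545052  0.19822511] 24.5833
```

View pics/v2.png

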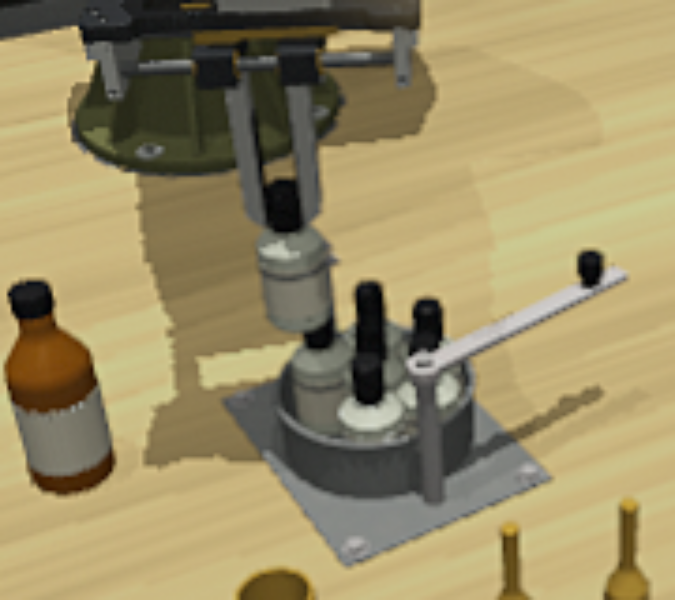

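The crop shows oil7 hanging upright from the fingers at (290,270) over the gap, and the amber bottle has not moved. I lower in stages.

Request:
send_rows --rows '[{"dx": -1.5,"dy": -2,"dz": 10,"roll": 0,"jaw": 0.9},{"dx": -1.5,"dy": -2,"dz": 15,"roll": 0,"jaw": 0.9},{"dx": 0,"dy": 0,"dz": 15,"roll": 0,"jaw": 0.9},{"dx": 0,"dy": 0,"dz": 8,"roll": 0,"jaw": 0.9},{"dx": 0,"dy": 0,"dz": 5,"roll": 0,"jaw": 0.9},{"dx": 0,"dy": 0,"dz": 0,"roll": 0,"jaw": 0.9},{"dx": 0,"dy": 0,"dz": 0,"roll": 0,"jaw": 0.9}]'

```text
time_s: 25.22
ee_pos: [0.5429, -0.0898, 0.1009]
eef_rot: [-3.142, -0.0, -0.419]
force: [0.1, 0.6, -0.2]
grip_width: 0.0196
grip_force: 30.0
```

Request:
send_rows --rows '[{"dx": 0,"dy": 0,"dz": 4,"roll": 0,"jaw": 0.9},{"dx": 0,"dy": 0,"dz": 4,"roll": 0,"jaw": 0.9},{"dx": 0,"dy": 0,"dz": 4,"roll": 0,"jaw": 0.9},{"dx": 0,"dy": 0,"dz": 3,"roll": 0,"jaw": 0.9},{"dx": 0,"dy": 0,"dz": 0,"roll": 0,"jaw": 0.9}]'

```text
time_s: 25.63
ee_pos: [0.5425, -0.0895, 0.0851]
eef_rot: [3.141, 0.001, -0.419]
force: [-0.2, -0.1, -0.6]
grip_width: 0.02
grip_force: 30.0
```

Request:
send_rows --rows '[{"dx": 0,"dy": 0,"dz": 4,"roll": 0,"jaw": 0.9},{"dx": 0,"dy": 0,"dz": 4,"roll": 0,"jaw": 0.9},{"dx": 0,"dy": 0,"dz": 4,"roll": 0,"jaw": 0.9},{"dx": 0,"dy": 0,"dz": 0,"roll": 0,"jaw": 0.9}]'

```text
time_s: 25.97
ee_pos: [0.5424, -0.0895, 0.0728]
eef_rot: [3.141, 0.001, -0.419]
force: [-0.3, -0.4, -1.4]
grip_width: 0.0197
grip_force: 30.0
```

Request:
send_rows --rows '[{"dx": 0,"dy": 0,"dz": 4,"roll": 0,"jaw": 0.9},{"dx": 0,"dy": 0,"dz": 4,"roll": 0,"jaw": 0.9},{"dx": 0,"dy": 0,"dz": 4,"roll": 0,"jaw": 0.9},{"dx": 0,"dy": 0,"dz": 0,"roll": 0,"jaw": 0.9}]'

```text
time_s: 26.3
ee_pos: [0.5423, -0.0894, 0.0608]
eef_rot: [3.141, 0.001, -0.419]
force: [0.3, -0.1, -1.2]
grip_width: 0.0196
grip_force: 30.0
```

Clear of everything so far. About 22 mm remain to the floor.

Request:
send_rows --rows '[{"dx": 0,"dy": 0,"dz": 4,"roll": 0,"jaw": 0.9},{"dx": 0,"dy": 0,"dz": 4,"roll": 0,"jaw": 0.9},{"dx": 0,"dy": 0,"dz": 4,"roll": 0,"jaw": 0.9},{"dx": 0,"dy": 0,"dz": 4,"roll": 0,"jaw": 0.9},{"dx": 0,"dy": 0,"dz": 2,"roll": 0,"jaw": 0.9},{"dx": 0,"dy": 0,"dz": 2,"roll": 0,"jaw": 0.9},{"dx": 0,"dy": 0,"dz": 1.5,"roll": 0,"jaw": 0.9},{"dx": 0,"dy": 0,"dz": 0,"roll": 0,"jaw": 0.9}]'

```text
time_s: 26.97
ee_pos: [0.5426, -0.0895, 0.04]
eef_rot: [3.142, 0.0, -0.419]
force: [0.8, 0.5, -1.3]
grip_width: 0.0196
grip_force: 30.0
```

Request:
send_rows --rows '[{"dx": 0,"dy": 0,"dz": 0.8,"roll": 0,"jaw": 0.9},{"dx": 0,"dy": 0,"dz": 0.7,"roll": 0,"jaw": 0.9},{"dx": 0,"dy": 0,"dz": 0.5,"roll": 0,"jaw": 0.9},{"dx": 0,"dy": 0,"dz": 0,"roll": 0,"jaw": 0.9}]'

```text
time_s: 27.3
ee_pos: [0.5427, -0.0895, 0.0382]
eef_rot: [3.142, 0.0, -0.419]
force: [-0.8, -0.5, -0.2]
grip_width: 0.0196
grip_force: 30.0
```

Request:
send_rows --rows '[{"dx": 0,"dy": 0,"dz": 0.5,"roll": 0,"jaw": 0.9},{"dx": 0,"dy": 0,"dz": 0,"roll": 0,"jaw": 0.6},{"dx": 0,"dy": 0,"dz": 0,"roll": 0,"jaw": 0.4},{"dx": 0,"dy": 0,"dz": 0,"roll": 0,"jaw": 0.4},{"dx": 0,"dy": 0,"dz": -10,"roll": 0,"jaw": 0.4},{"dx": 0,"dy": 0,"dz": -25,"roll": 0,"jaw": 0.4},{"dx": 0,"dy": 0,"dz": -35,"roll": 0,"jaw": 0.4},{"dx": 0,"dy": 0,"dz": -35,"roll": 0,"jaw": 0.6},{"dx": -20,"dy": 30,"dz": -15,"roll": 0,"jaw": 1},{"dx": -20,"dy": 35,"dz": 0,"roll": 0,"jaw": 1},{"dx": -20,"dy": 35,"dz": 0,"roll": 0,"jaw": 1},{"dx": 0,"dy": 0,"dz": 0,"roll": 0,"jaw": 1}]'

```text
time_s: 28.3
ee_pos: [0.4436, -0.159, 0.1589]
eef_rot: [3.141, -0.001, -0.422]
force: [0.6, 0.3, -0.4]
grip_width: 0.0008
grip_force: 0.0
```

```bash
python3 c.py top; python3 c.py wrist
python3 - <<'E'
from m import *
for n in('top','wrist'):
    c=camera(n)
    for r in caps(c,.132):
        if r[2]>.122 and r[3][1]>.03: print('knob',n,r[1],r[2],np.round(r[3],4),np.round(r[4],4))
    P=cloud(c);b=(P[...,2]>.101)&(P[...,2]<.116)&(c['frame'].min(2)>110)&(P[...,0]>.56)&(P[...,0]<.65)&(P[...,1]>-.08)&(P[...,1]<.2)
    q=P[b][:,:2]
    if len(q)>10: print('bar',n,len(q),cv2.fitLine(q.astype(np.float32),cv2.DIST_L2,0,.01,.01).ravel(),q.min(0),q.max(0))
c=camera('top');f=cv2.cvtColor(c['frame'],cv2.COLOR_RGB2BGR)[180:280,210:310];cv2.imwrite('pics/t7.png',cv2.resize(f,(600,600)))
E
```

```text
34 41.1 0.0975 [ 0.5744 -0.0257]
94 41.9 0.0972 [ 0.5374 -0.0072]
159 43.7 0.0973 [ 0.4998 -0.0331]
166 2.3 0.0969 [ 0.5383 -0.0484]
213 42.5 0.0973 [ 0.5048 -0.072 ]
272 39.2 0.0975 [ 0.5418 -0.0882]
335 39.6 0.0972 [ 0.5763 -0.0658]
[ 0.44567217 -0.1579389   0.15900633] 0.00041717023715428657 [ 0.66461228 -0.09683577  0.43023898] 28.35
28 37.6 0.0972 [ 0.5738 -0.0315]
95 35.5 0.0972 [ 0.5374 -0.0136]
165 41.4 0.0973 [ 0.5004 -0.0384]
219 44.6 0.0976 [ 0.5057 -0.0769]
250 4.7 0.0974 [ 0.5389 -0.0534]
272 43.6 0.0974 [ 0.5416 -0.0926]
329 41.3 0.0974 [ 0.5758 -0.0705]
[ 0.44688467 -0.15717063  0.15884434] 0.0003965177024971816 [0.33560526 0.35397874 0.63297216] 28.4
knob top 46 0.13079663653157717 [0.5862 0.0876] [0.5856 0.0882]
bar top 429 [ 0.20791772 -0.9781463   0.60161585  0.02363145] [ 0.57709778 -0.05260642] [0.6250563  0.11498338]
bar wrist 1655 [ 0.21459831 -0.9767024   0.60464114  0.00226057] [ 0.58435181 -0.05375991] [0.62497417 0.06800466]
```

View pics/t7.png

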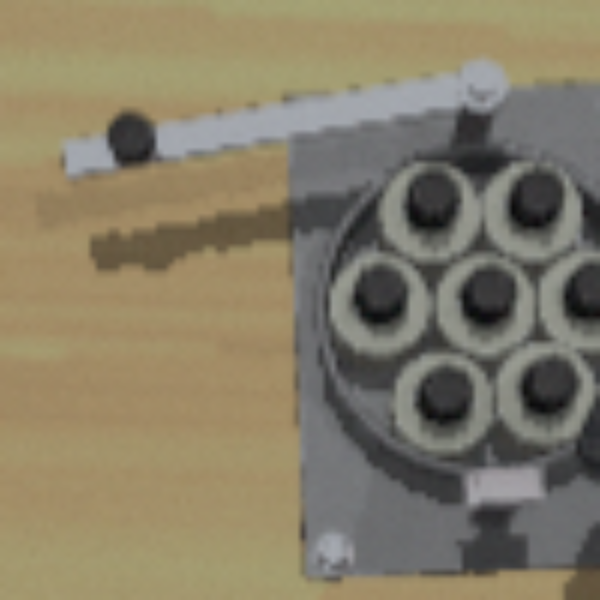

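All seven caps show at about (435,195), (535,195), (380,295), (485,295), (590,290), (440,395) and (550,385) in the crop. Their tops are at 0.097, so they stand on the floor in one ring with one in the middle. Now the keeper: the knob is at (0.586, 0.088) and the pivot at about (0.614, -0.043).

Request:
send_rows --rows '[{"dx": 0,"dy": 0,"dz": 0,"roll": -7,"jaw": 1},{"dx": 0,"dy": 0,"dz": 0,"roll": -7,"jaw": 1},{"dx": 0,"dy": 0,"dz": 0,"roll": -7,"jaw": 1},{"dx": 0,"dy": 0,"dz": 0,"roll": -7,"jaw": 1},{"dx": 0,"dy": 0,"dz": 0,"roll": -7,"jaw": 1},{"dx": 0,"dy": 0,"dz": 0,"roll": -7,"jaw": 1},{"dx": 0,"dy": 0,"dz": 0,"roll": -7,"jaw": 1},{"dx": 0,"dy": 0,"dz": 0,"roll": -7,"jaw": 1},{"dx": 0,"dy": 0,"dz": 0,"roll": -7,"jaw": 1},{"dx": 0,"dy": 0,"dz": 0,"roll": -7,"jaw": 1},{"dx": 0,"dy": 0,"dz": 0,"roll": -7,"jaw": 1},{"dx": 0,"dy": 0,"dz": 0,"roll": -0.5,"jaw": 1}]'

```text
time_s: 29.55
ee_pos: [0.4478, -0.1558, 0.1575]
eef_rot: [-3.141, 0.0, 0.941]
force: [0.3, -0.1, 0.7]
grip_width: 0.0003
grip_force: 0.0
```

Request:
send_rows --rows '[{"dx": 20,"dy": -2,"dz": 0,"roll": 0,"jaw": 1},{"dx": 30,"dy": -3,"dz": 0,"roll": 0,"jaw": 1},{"dx": 30,"dy": -3,"dz": 0,"roll": 0,"jaw": 1},{"dx": 30,"dy": -3,"dz": 0,"roll": 0,"jaw": 1},{"dx": 30,"dy": -3,"dz": 0,"roll": 0,"jaw": 1},{"dx": 30,"dy": -3,"dz": 0,"roll": 0,"jaw": 1},{"dx": 30,"dy": -3,"dz": 0,"roll": 0,"jaw": 1},{"dx": 30,"dy": -3,"dz": 0,"roll": 0,"jaw": 1},{"dx": 30,"dy": -3,"dz": 0,"roll": 0,"jaw": 1},{"dx": 30,"dy": -4,"dz": 0,"roll": 0,"jaw": 1},{"dx": 20,"dy": -3,"dz": 0,"roll": 0,"jaw": 1},{"dx": 0,"dy": 0,"dz": 0,"roll": 0,"jaw": 1}]'

```text
time_s: 30.55
ee_pos: [0.606, 0.1163, 0.1568]
eef_rot: [-3.141, 0.0, 0.933]
force: [-0.4, 0.2, -1.1]
grip_width: 0.0002
grip_force: 0.0
```

```bash
python3 d.py .6033 .1111 .083
python3 - <<'E'
from h import *
yaw=get_obs()['eef_rot'][2]
n=-np.array([np.cos(yaw),np.sin(yaw)]); X=-n; Y=np.array([np.sin(yaw),-np.cos(yaw)])
piv=np.array([.6139,-.0433]); 
f=lambda a: piv+.134*np.array([np.cos(a),np.sin(a)])-.017*n
a=np.radians(np.linspace(102,185,13)); Q=np.array([f(x) for x in a]); D=np.diff(Q,axis=0)*1000
print(np.round(np.c_[D@X,D@Y],1).tolist()); print(Q[-1])
E
```

```text
t 30.55 tcp [0.606  0.1163 0.1568] rpy [-3.141  0.     0.933] w 0.0002 tool delta mm [-5.8  1.  73.8]
[[-12.7, -10.0], [-13.8, -8.4], [-14.7, -6.6], [-15.4, -4.8], [-15.9, -2.9], [-16.1, -1.0], [-16.1, 1.0], [-15.9, 2.9], [-15.4, 4.8], [-14.7, 6.6], [-13.8, 8.4], [-12.7, 10.0]]
[ 0.49052811 -0.04131791]
```

Request:
send_rows --rows '[{"dx": -3,"dy": 1,"dz": 10,"roll": 0,"jaw": 1},{"dx": -2.5,"dy": 0,"dz": 20,"roll": 0,"jaw": 1},{"dx": 0,"dy": 0,"dz": 20,"roll": 0,"jaw": 1},{"dx": 0,"dy": 0,"dz": 15,"roll": 0,"jaw": 1},{"dx": 0,"dy": 0,"dz": 9,"roll": 0,"jaw": 1},{"dx": 0,"dy": 0,"dz": 0,"roll": 0,"jaw": 1},{"dx": -4,"dy": 0,"dz": 0,"roll": 0,"jaw": 1},{"dx": -4,"dy": 0,"dz": 0,"roll": 0,"jaw": 1},{"dx": -4,"dy": 0,"dz": 0,"roll": 0,"jaw": 1},{"dx": 0,"dy": 0,"dz": 0,"roll": 0,"jaw": 1}]'

```text
time_s: 31.38
ee_pos: [0.5953, 0.098, 0.0848]
eef_rot: [3.141, -0.002, 0.933]
force: [0.9, 2.6, -2.5]
grip_width: 0.0007
grip_force: 1.2
```

Request:
send_rows --rows '[{"dx": -6,"dy": -5,"dz": 0,"roll": 0,"jaw": 1},{"dx": -6.5,"dy": -5,"dz": 0,"roll": 0,"jaw": 1},{"dx": -7,"dy": -4.2,"dz": 0,"roll": 0,"jaw": 1},{"dx": -7,"dy": -4.2,"dz": 0,"roll": 0,"jaw": 1},{"dx": -7.4,"dy": -3.3,"dz": 0,"roll": 0,"jaw": 1},{"dx": -7.4,"dy": -3.3,"dz": 0,"roll": 0,"jaw": 1},{"dx": -7.7,"dy": -2.4,"dz": 0,"roll": 0,"jaw": 1},{"dx": -7.7,"dy": -2.4,"dz": 0,"roll": 0,"jaw": 1},{"dx": -8,"dy": -1.5,"dz": 0,"roll": 0,"jaw": 1},{"dx": -8,"dy": -1.5,"dz": 0,"roll": 0,"jaw": 1},{"dx": -8,"dy": -0.5,"dz": 0,"roll": 0,"jaw": 1},{"dx": -8,"dy": -0.5,"dz": 0,"roll": 0,"jaw": 1}]'

```text
time_s: 32.38
ee_pos: [0.515, 0.0459, 0.0837]
eef_rot: [-3.141, 0.0, 0.934]
force: [0.6, 0.4, 0.3]
grip_width: 0.0002
grip_force: 0.5
```

```bash
cat > k.py <<'E'
from m import *
for n in('top','scene'):
    c=camera(n)
    P=cloud(c)
    m=((P[...,2]>.124)&(P[...,2]<.136)&(c['frame'].max(2)<75)&(P[...,0]>.45)&(P[...,0]<.62)&(P[...,1]>-.08)&(P[...,1]<.12)).astype(np.uint8)
    k,l,s,ce=cv2.connectedComponentsWithStats(m)
    for i in range(1,k):
        if s[i,4]>8: q=np.median(P[l==i],0); print('knob?',n,s[i,4],np.round(q,4),'dist piv',round(float(np.hypot(q[0]-.6139,q[1]+.0433)),4))
    b=(P[...,2]>.103)&(P[...,2]<.114)&(c['frame'].min(2)>100)&(abs(P[...,0]-.54)<.1)&(P[...,1]>-.09)&(P[...,1]<.12)
    q=P[b][:,:2]
    if len(q)>10: print('bar',n,len(q),cv2.fitLine(q.astype(np.float32),cv2.DIST_HUBER,0,.01,.01).ravel(),q.min(0),q.max(0))
E
python3 k.py; python3 d.py .4905 -.0413 .083
```

```text
bar top 86 [ 0.9931716   0.11666285  0.5673539  -0.04689115] [ 0.45989749 -0.06936901] [ 0.62518579 -0.03209623]
knob? scene 28 [0.5089 0.0278 0.1303] dist piv 0.1268
bar scene 207 [ 0.84777683 -0.53035307  0.5701045  -0.01262378] [ 0.45572184 -0.06788082] [0.62642697 0.04357605]
t 32.48 tcp [0.515  0.0455 0.0837] rpy [-3.142  0.     0.933] w 0.0003 tool delta mm [-84.3  32.    0.8]
```

Request:
send_rows --rows '[{"dx": -8,"dy": 0.5,"dz": 0,"roll": 0,"jaw": 1},{"dx": -8,"dy": 0.5,"dz": 0,"roll": 0,"jaw": 1},{"dx": -8,"dy": 1.5,"dz": 0,"roll": 0,"jaw": 1},{"dx": -8,"dy": 1.5,"dz": 0,"roll": 0,"jaw": 1},{"dx": -7.7,"dy": 2.4,"dz": 0,"roll": 0,"jaw": 1},{"dx": -7.7,"dy": 2.4,"dz": 0,"roll": 0,"jaw": 1},{"dx": -7.4,"dy": 3.3,"dz": 0,"roll": 0,"jaw": 1},{"dx": -7.4,"dy": 3.3,"dz": 0,"roll": 0,"jaw": 1},{"dx": -7,"dy": 4.2,"dz": 0,"roll": 0,"jaw": 1},{"dx": -5,"dy": 4,"dz": 0,"roll": 0,"jaw": 1},{"dx": 0,"dy": 0,"dz": 0,"roll": 0,"jaw": 1}]'

```text
time_s: 33.4
ee_pos: [0.4905, -0.0284, 0.0838]
eef_rot: [3.141, 0.0, 0.933]
force: [0.3, -0.1, -0.6]
grip_width: 0.0005
grip_force: 0.0
```

```bash
python3 k.py; python3 d.py .4905 -.0413 .083
```

```text
bar top 85 [ 0.99795806 -0.06387275  0.60693914 -0.0427966 ] [ 0.58747653 -0.05255322] [ 0.62526474 -0.0340677 ]
knob? scene 30 [ 0.4871 -0.047   0.1311] dist piv 0.1269
bar scene 208 [ 0.9999756   0.00697867  0.56044084 -0.04531009] [ 0.46586914 -0.05255145] [ 0.62807073 -0.0330996 ]
t 33.5 tcp [ 0.4905 -0.0275  0.0837] rpy [-3.142  0.     0.933] w 0.0007 tool delta mm [-11.1   8.3   0.7]
```

Request:
send_rows --rows '[{"dx": -1.6,"dy": 1.2,"dz": 0,"roll": 0,"jaw": 1},{"dx": -1.6,"dy": 1.2,"dz": 0,"roll": 0,"jaw": 1},{"dx": -1.6,"dy": 1.2,"dz": 0,"roll": 0,"jaw": 1},{"dx": -1.6,"dy": 1.2,"dz": 0,"roll": 0,"jaw": 1},{"dx": -1.2,"dy": 0.9,"dz": 0,"roll": 0,"jaw": 1},{"dx": 0,"dy": 0,"dz": 0,"roll": 0,"jaw": 1}]'

```text
time_s: 34.0
ee_pos: [0.4905, -0.0369, 0.0837]
eef_rot: [3.142, 0.0, 0.933]
force: [-0.5, -0.2, -0.4]
grip_width: 0.0006
grip_force: 0.0
```

Request:
send_rows --rows '[{"dx": -0.8,"dy": 0.6,"dz": 0,"roll": 0,"jaw": 1},{"dx": -0.8,"dy": 0.6,"dz": 0,"roll": 0,"jaw": 1},{"dx": 0,"dy": 0,"dz": 0,"roll": 0,"jaw": 1}]'

```text
time_s: 34.25
ee_pos: [0.4905, -0.0379, 0.0837]
eef_rot: [-3.141, -0.001, 0.934]
force: [-0.1, 6.6, 0.5]
grip_width: 0.0005
grip_force: 3.0
```

```bash
python3 k.py
```

```text
bar top 88 [ 0.9909556   0.13419005  0.61266243 -0.04344008] [ 0.58926203 -0.05266667] [ 0.62560224 -0.03409134]
knob? scene 31 [ 0.487 -0.057  0.131] dist piv 0.1277
bar scene 221 [ 0.99576044  0.09198468  0.5523845  -0.05032216] [ 0.46920435 -0.06061525] [ 0.62524981 -0.0324563 ]
```

Request:
send_rows --rows '[{"dx": -0.8,"dy": 0.6,"dz": 0,"roll": 0,"jaw": 1},{"dx": 0,"dy": 0,"dz": 0,"roll": 0,"jaw": 1}]'

```text
time_s: 34.52
ee_pos: [0.4904, -0.0381, 0.0837]
eef_rot: [-3.14, -0.002, 0.934]
force: [0.4, 13.0, 1.2]
grip_width: 0.0003
grip_force: 5.4
```

Request:
send_rows --rows '[{"dx": 3,"dy": -2.5,"dz": 0,"roll": 0,"jaw": 1},{"dx": 6,"dy": -5,"dz": 0,"roll": 0,"jaw": 1},{"dx": 0,"dy": 0,"dz": -30,"roll": 0,"jaw": 1},{"dx": 0,"dy": 0,"dz": -40,"roll": 0,"jaw": 1},{"dx": 0,"dy": -30,"dz": -20,"roll": 0,"jaw": 1},{"dx": 0,"dy": -40,"dz": 0,"roll": 0,"jaw": 1},{"dx": 0,"dy": -40,"dz": 0,"roll": 0,"jaw": 1},{"dx": 0,"dy": -40,"dz": 0,"roll": 0,"jaw": 1},{"dx": 0,"dy": -30,"dz": 0,"roll": 0,"jaw": 1},{"dx": 0,"dy": 0,"dz": 0,"roll": 0,"jaw": 1},{"dx": 0,"dy": 0,"dz": 0,"roll": 0,"jaw": 1}]'

```text
time_s: 35.43
ee_pos: [0.3448, 0.0798, 0.1743]
eef_rot: [3.14, -0.001, 0.936]
force: [0.2, -0.4, 0.5]
grip_width: 0.0006
grip_force: 0.0
```

```bash
python3 k.py; python3 c.py top
python3 - <<'E'
from h import *
a=camera('top')['frame'][170:300,200:420]; b=camera('scene')['frame'][130:290,40:310]
a=cv2.resize(a,(500,295)); b=cv2.resize(b,(500,296))
cv2.imwrite('pics/fin.png',cv2.cvtColor(np.vstack([a,b]),cv2.COLOR_RGB2BGR))
E
```

```text
knob? top 46 [ 0.4814 -0.0531  0.1317] dist piv 0.1329
bar top 377 [ 0.99656427  0.08282334  0.5483149  -0.04861146] [ 0.45690397 -0.06969083] [ 0.62547999 -0.03414788]
knob? scene 31 [ 0.487  -0.0551  0.1306] dist piv 0.1274
bar scene 229 [ 0.99706376  0.07657579  0.5560108  -0.04906937] [ 0.461168   -0.06297808] [ 0.62559325 -0.0320701 ]
34 41.0 0.0975 [ 0.5746 -0.0263]
94 42.0 0.097 [ 0.5373 -0.0071]
158 43.2 0.0965 [ 0.5004 -0.0329]
186 56.1 0.1311 [ 0.4847 -0.0552]
213 42.3 0.0973 [ 0.505 -0.072]
271 39.3 0.0973 [ 0.5415 -0.0882]
335 39.7 0.0974 [ 0.5765 -0.0658]
[0.34571864 0.07876553 0.17375778] 0.0006853348917963245 [ 0.98483719 -0.04104793  0.01931827] 35.5833
```

View pics/fin.png

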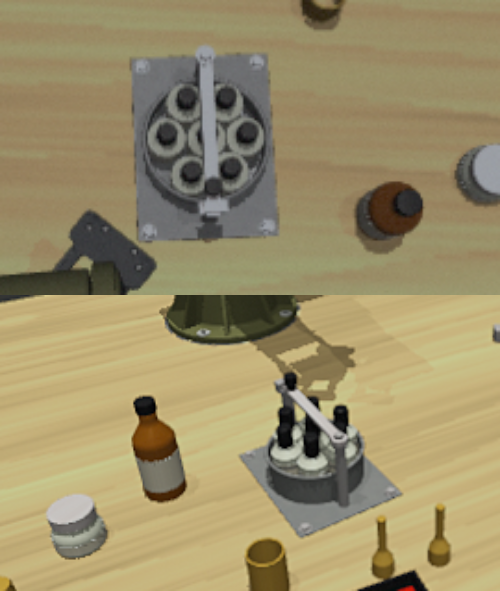

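The bar lies across the tub into the catch at (213,205). It met its hard stop at 13 N, all seven bottles stand, and the bystanders are in place. Handing in.

```bash
python3 -c "
from station import *
print(hand_in())"
```

```text
the job is handed in; nothing more can be done
None
```

The job is handed in after about 36 of the 64 seconds: all seven bottles stand upright in the rack, one in the middle and six round it, and the keeper bar is shut against its stop in the catch.

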